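# Comb the swab tubes into two rows

## Robot

A 6-joint arm with a two-finger parallel gripper is mounted at the origin on the work surface. World frame = base frame: x ahead of the robot, y to its left, z up, the work surface at z = 0. Lengths are in m, angles in rad, forces in N, time in s.
With the tool pointing down it reaches from about 0.425 to 0.95 m from the base axis. Payload 3.5 kg.
Tool frame: the origin (TCP) lies at the very end of the fingers, on their centre line; the grasp point (between the pads) lies 19 mm behind it; z points along the fingers, y is the direction in which the jaws open and shut (so a half turn about z gives the same grasp; the last joint's range is limited). The gripper opens to 85 mm and grips with 20 to 120 N. Pads are 22 mm wide; open, the fingers measure 114 mm over their backs; the gripper's body (76 mm by 85 mm) begins 54 mm behind the grasp point. The pads swing forward as they close: fully open they stand 13 mm farther back than shut.
Start: joints at [-1.409, 0.286, 1.577, -0, 1.279, -0.15], TCP at [0.207, -0.642, 0.231] pointing down, gripper open.
Joint ranges: [-2.77, 2.77], [-0.9, 2.22], [0.21, 2.48], [-1.53, 4.67], [0.24, 2.81], [-2.84, 2.84]. Speed limits (rad/s): [2.79, 2.79, 3.14, 3.14, 3.14, 3.14].

## Interface

Orientations are given as a unit quaternion [x, y, z, w].
In Python, from plant import get_state, read_camera, sign_off gives the robot as it stands.
- The arm moves only by the tool step_arm, never from a script. Its argument "targets" is a list that holds one entry, the list of rows, each a list of 5 numbers: the opening, from 0 (shut) to 1 (fully open), then the shift along the tool's x, y, z each as a share of 4 cm, from -1 to 1, then the turn about the tool's z as a share of 5 degrees, from -1 to 1. A call has 1 to 10 rows; each row shifts and turns the commanded pose from where the row before left it, along the tool's axes as they then stand; what a row does not reach is not made up. A row lasts 1/12 s, in which the tool goes at most 41.7 mm and 7.16 degrees, less where a joint would pass 70% of its speed; a pose out of reach is approached as far as the arm can. A call with a number of a shift or a turn outside -1 to 1 is refused whole. A call with a gripper value outside its range is refused whole. The fingers move at their own pace and stop on an object; "squeeze" is the grip in N (left out, the last holds). Time passes only in rows, so rows that do not move let the fingers close. It gives the time, the measured TCP pose, the force and the opening at its end, in the units of the state.
- get_state(): the state, without advancing time (a new reading comes with each control period).
- read_camera(name): name is "side" or "top"; returns a dict with "pixels" (480x640x3 uint8, red, green, blue), "range_z" (480x640 float32, m along the optical axis (not along the pixel's ray), 0 where there is no reading), "mtx" (3x3 intrinsics, pixels), "k1" (the pictures are not rectified: a ray, as slopes to the right and down, at radius r is drawn at 1 + k1 r^2 times it, then the intrinsics apply), "rvec" (rotation vector, rad) and "tvec" (3), from world to camera coordinates, as OpenCV has them. Camera axes: x right, y down, z forward; pixel columns grow to the right and rows downward; lengths in m; the calibration is good to about 2 mm. A picture is of the moment at which its call begins.
- sign_off(): hands the job in, once; it reports no verdict.
The state is a dict: "time": time; "qpos": joint angles; "dq": joint speeds; "joint_efforts": joint torques, N m; "eef_pos": TCP position; "tcp_rot": TCP orientation; "contact_force": force on the tool from outside, world axes, zero at the start; "wrist_torque": the same for the moment, N m; "opening": opening from 0.0 (shut) to 1.0 (fully open).
Only numpy, scipy, OpenCV 4.12 (cv2) and the standard library are available. Lean on these libraries where they do the work, as an engineer would, in place of code of your own. Each camera call takes 0.05 s, during which the arm holds its last target.

## Task

Take the rake from its dish, set it down gently on the tray floor at the near end and, keeping its tines lightly on the floor all the way, comb the scattered swab tubes to the far end, pressing them up snug against the row stop so that each bay holds one close row of parallel tubes lying along the stop. The tubes are used specimens: only the rake may touch them, and neither they nor the tray may be pushed hard. Then stand the rake back in its dish and leave everything else on the desk where it is.

Things in the scene. Friction and masses are not known exactly. Their poses are not given: they have to be found in the camera images.
- tray: blue specimen tray fixed to the desk, outside 248 mm (its x) by 200 mm (its y), 24 mm tall, open on top, walls 4 mm. Origin at the centre of its underside, z up; x points from the near end wall (robot side) to the far one. Floor top 5 mm above the origin. A rib along x at y = 0, 4 mm thick, 8 mm above the floor, parts it into two bays 94 mm wide. Near wall's inner face at x = -120 mm.
- tray_far (a point): middle of the far wall's inner face (x = +120 mm) at floor level. The row stop, an aluminium bar with a 6 mm plate down into each bay, top 29 mm above the desk, is clamped across the tray at this end: its face lies anywhere from 6 to 26 mm before this wall. Its setting is not reported. Three tubes side by side take 36 to 42 mm before it, as their caps lie: press the rows home by feel.
- tray_start (a point): floor point midway across the free strip inside the near wall (x = -100 mm, y = 0, on the rib's line); the strip, 40 mm long, holds no tubes at the start: the rake can be set down there with its bar along the tray's y. Half a millimetre of height changes the rake's load on the floor by 3.5 N, so find the floor by touch. Sliding drag is about half the load.
- rake: tray rake, about 0.22 kg, standing upright in its dish on 14 flat steel tines (each 5 mm along y, 20 mm along x, 13 mm apart) under a bar 180 mm along y, 20 mm along x. The head is sprung: it gives upward up to 4 mm, 7 N per mm. The 14 mm middle gap straddles the tray's rib. Origin at tine-tip level (unloaded) under the middle; y along the bar, z up. Both x faces work alike.
- rake_grip (a point): middle of the rake's upright black grip, 66 mm above the tine tips. The grip is 24 mm thick along the rake's x (take it across these flat faces), 50 mm along y, from 38 to 94 mm above the tine tips (98 with its grey cap); below it a steel back plate, 116 mm along y, has its top at 38 mm. Axes as the rake's.
- dish: steel parking dish of the rake, fixed to the desk, outside 52 mm (its x) by 216 mm (its y), 13 mm tall, walls and floor 3 mm thick; inside 46 by 210 mm. Origin at the centre of its underside; long side along y. The rake stands in it with its bar along the dish's y, either way round, tine tips on the dish's floor.
- tube1: capped swab tube lying on the tray floor, about 14 g, 80 mm long, white, 12 mm thick, with a red hexagonal screw cap (last 16 mm at its +x end, 12 mm across flats, 14 mm across corners, so it does not roll freely). Origin at mid-length on its starting underside; x along the tube. Tubes 1, 3, 5 lie in the +y bay and 2, 4, 6 in the -y bay, crosswise, skewed up to 33 degrees, caps to either side.
- tube1_mid (a point): centre of tube1: on its axis, at mid-length (6 mm above the tray floor when it lies flat)
- tube2: capped swab tube lying on the tray floor, about 14 g, 80 mm long, white, 12 mm thick, with a red hexagonal screw cap (last 16 mm at its +x end, 12 mm across flats, 14 mm across corners, so it does not roll freely). Origin at mid-length on its starting underside; x along the tube. Tubes 1, 3, 5 lie in the +y bay and 2, 4, 6 in the -y bay, crosswise, skewed up to 33 degrees, caps to either side.
- tube2_mid (a point): centre of tube2: on its axis, at mid-length (6 mm above the tray floor when it lies flat)
- tube3: capped swab tube lying on the tray floor, about 14 g, 80 mm long, white, 12 mm thick, with a orange hexagonal screw cap (last 16 mm at its +x end, 12 mm across flats, 14 mm across corners, so it does not roll freely). Origin at mid-length on its starting underside; x along the tube. Tubes 1, 3, 5 lie in the +y bay and 2, 4, 6 in the -y bay, crosswise, skewed up to 33 degrees, caps to either side.
- tube3_mid (a point): centre of tube3: on its axis, at mid-length (6 mm above the tray floor when it lies flat)
- tube4: capped swab tube lying on the tray floor, about 14 g, 80 mm long, white, 12 mm thick, with a green hexagonal screw cap (last 16 mm at its +x end, 12 mm across flats, 14 mm across corners, so it does not roll freely). Origin at mid-length on its starting underside; x along the tube. Tubes 1, 3, 5 lie in the +y bay and 2, 4, 6 in the -y bay, crosswise, skewed up to 33 degrees, caps to either side.
- tube4_mid (a point): centre of tube4: on its axis, at mid-length (6 mm above the tray floor when it lies flat)
- tube5: capped swab tube lying on the tray floor, about 14 g, 80 mm long, white, 12 mm thick, with a orange hexagonal screw cap (last 16 mm at its +x end, 12 mm across flats, 14 mm across corners, so it does not roll freely). Origin at mid-length on its starting underside; x along the tube. Tubes 1, 3, 5 lie in the +y bay and 2, 4, 6 in the -y bay, crosswise, skewed up to 33 degrees, caps to either side.
- tube5_mid (a point): centre of tube5: on its axis, at mid-length (6 mm above the tray floor when it lies flat)
- tube6: capped swab tube lying on the tray floor, about 14 g, 80 mm long, white, 12 mm thick, with a green hexagonal screw cap (last 16 mm at its +x end, 12 mm across flats, 14 mm across corners, so it does not roll freely). Origin at mid-length on its starting underside; x along the tube. Tubes 1, 3, 5 lie in the +y bay and 2, 4, 6 in the -y bay, crosswise, skewed up to 33 degrees, caps to either side.
- tube6_mid (a point): centre of tube6: on its axis, at mid-length (6 mm above the tray floor when it lies flat)
- sanitizer: blue hand-sanitiser pump bottle, 70 mm across, 196 mm tall; origin at the centre of its underside. Bystander.
- pen: yellow ballpoint pen, 120 mm long, 9 mm thick, lying on the desk; origin at the middle of its underside, x along it. Bystander.
- mouse: black computer mouse, 105 x 60 x 32 mm; origin at the centre of its underside. Bystander.
- swabbox: white lidded plastic box of clean swabs, 138 x 108 x 50 mm; origin at the centre of its underside. Bystander.
- penlight: aluminium penlight, 130 mm long, 16 to 19 mm thick, lying on the desk; origin at the middle of its underside, x along it. Bystander.
Things that resemble listed ones, but are neither listed nor needed, are in the scene too. What is shaped like the rake but orange or pink is not meant.

How it is judged:
On the way, in this order (a step that is already met when the one before it is completed fails the run):
1. the rake's tines rest on the tray floor (more than 1 N) near the near end, bar across the tray (contact force between rake and tray above 1 N and z of rake in the frame of tray below 0.009 m and angle between the y axis of rake and the y axis of tray, either way round below 0.12 rad and x of rake in the frame of tray below -0.075 m), for 0.1 s.
2. the rake, still bearing on the floor (more than 1 N), combs through the middle of the tray (contact force between rake and tray above 1 N and z of rake in the frame of tray below 0.009 m and angle between the y axis of rake and the y axis of tray, either way round below 0.12 rad and x of rake in the frame of tray between -0.03 and 0.03 m), for 0.1 s.
3. all six tubes lie in two close rows at the far end and the rake, bearing on the floor (1 N or more), presses a row up against the stop (more than 1.5 N) (x of each of tube1_mid, tube3_mid, tube5_mid, tube2_mid, tube4_mid, tube6_mid in the frame of tray above 0.045 m and z of each of tube1_mid, tube3_mid, tube5_mid, tube2_mid, tube4_mid, tube6_mid in the frame of tray below 0.016 m and angle between the x axis of each of tube1, tube3, tube5, tube2, tube4, tube6 and the y axis of tray, either way round below 0.13 rad and horizontal distance between tube1_mid and tube3_mid below 0.034 m and horizontal distance between tube3_mid and tube5_mid below 0.034 m and horizontal distance between tube5_mid and tube1_mid below 0.034 m and horizontal distance between tube2_mid and tube4_mid below 0.034 m and horizontal distance between tube4_mid and tube6_mid below 0.034 m and horizontal distance between tube6_mid and tube2_mid below 0.034 m and contact force between rake and tray above 1 N and z of rake in the frame of tray below 0.009 m and angle between the y axis of rake and the y axis of tray, either way round below 0.12 rad and (contact force between rake and tube1 above 1.5 N or contact force between rake and tube2 above 1.5 N or contact force between rake and tube3 above 1.5 N or contact force between rake and tube4 above 1.5 N or contact force between rake and tube5 above 1.5 N or contact force between rake and tube6 above 1.5 N) and (contact force between tray and tube1 above 1.5 N or contact force between tray and tube2 above 1.5 N or contact force between tray and tube3 above 1.5 N or contact force between tray and tube4 above 1.5 N or contact force between tray and tube5 above 1.5 N or contact force between tray and tube6 above 1.5 N)), for 0.15 s.
At the end, for the whole second after the job is handed in: In each bay three tubes lie flat at the far end, at rest, parallel to the stop within 0.13 rad, as one close row: no two centres more than 34 mm apart. The rake stands at rest on its dish's floor, upright within 0.1 rad, within 20 mm of its middle, along it within 0.15 rad (x of each of tube1_mid, tube3_mid, tube5_mid, tube2_mid, tube4_mid, tube6_mid in the frame of tray above 0.045 m and z of each of tube1_mid, tube3_mid, tube5_mid, tube2_mid, tube4_mid, tube6_mid in the frame of tray below 0.016 m and angle between the x axis of each of tube1, tube3, tube5, tube2, tube4, tube6 and the y axis of tray, either way round below 0.13 rad and horizontal distance between tube1_mid and tube3_mid below 0.034 m and horizontal distance between tube3_mid and tube5_mid below 0.034 m and horizontal distance between tube5_mid and tube1_mid below 0.034 m and horizontal distance between tube2_mid and tube4_mid below 0.034 m and horizontal distance between tube4_mid and tube6_mid below 0.034 m and horizontal distance between tube6_mid and tube2_mid below 0.034 m and linear speed of each of tube1, tube2, tube3, tube4, tube5, tube6, rake below 0.02 m/s and horizontal distance between rake and dish below 0.02 m and z of rake in the frame of dish below 0.009 m and angle between rake's own z axis and vertical below 0.1 rad and angle between the y axis of rake and the y axis of dish, either way round below 0.15 rad); the robot touches nothing.
It fails at once if the rake bears on the tray with more than 15 N (contact force between rake and tray above 15 N).
It fails at once if the rake pushes a tube with more than 12 N (contact force between rake and tube1 above 12 N or contact force between rake and tube2 above 12 N or contact force between rake and tube3 above 12 N or contact force between rake and tube4 above 12 N or contact force between rake and tube5 above 12 N or contact force between rake and tube6 above 12 N).
It fails at once if the gripper touches a tube (contact force between any of the fingers, the arm and tube1 above 0.5 N or contact force between any of the fingers, the arm and tube2 above 0.5 N or contact force between any of the fingers, the arm and tube3 above 0.5 N or contact force between any of the fingers, the arm and tube4 above 0.5 N or contact force between any of the fingers, the arm and tube5 above 0.5 N or contact force between any of the fingers, the arm and tube6 above 0.5 N).
It fails at once if a bystander is moved by more than 15 mm (distance of any of sanitizer, pen, mouse, swabbox, penlight from where it was at the start of the episode above 0.015 m).
It also fails if it takes over 72 s, if anything falls off the work surface, if the arm or the gripper's body presses on something with over 40 N, if the wrist force passes 120 N, or if a joint passes its speed limit or range.

## Working session

There is one attempt and no reset: what is moved stays moved. The work goes in short steps, Python scripts to look and compute and a tool call to move; the robot and the scene stay as the last step left them, time stands still between calls to the robot, and variables do not carry over. Pictures are saved under pics/ and viewed, and the job is handed in when it is done.

Besides the shell and the picture viewer there is one more tool, called as a command line: name --argument value ..., lists and objects as JSON in quotes. step_arm: Moves the arm, as the interface text tells. Shift numbers are shares of 4 cm and turn numbers shares of 5 degrees, none past 1 either way. Its arguments: {"type":"object","properties":{"targets":{"type":"array"},"squeeze":{"type":"number"}},"required":["targets"]}

```bash
ls; mkdir -p pics
cat > h.py <<'E'
import numpy as np, cv2
from plant import get_state, read_camera
def snap(n):
    c=read_camera(n); np.savez('/tmp/%s.npz'%n,**{k:np.asarray(v) for k,v in c.items()}); return c
def load(n): return dict(np.load('/tmp/%s.npz'%n))
def world(c):
    h,w=c['range_z'].shape
    v,u=np.mgrid[0:h,0:w].astype(float)
    K=c['mtx'];xd=(u-K[0,2])/K[0,0];yd=(v-K[1,2])/K[1,1]
    k=float(c['k1']);x,y=xd.copy(),yd.copy()
    for _ in range(20):
        f=1+k*(x*x+y*y);x=xd/f;y=yd/f
    z=c['range_z'];P=np.stack([x*z,y*z,z],-1)
    R=cv2.Rodrigues(np.asarray(c['rvec'],float).reshape(3))[0]
    W=(P-np.asarray(c['tvec']).reshape(3))@R
    W[z==0]=np.nan
    return W
def proj(c,p):
    R=cv2.Rodrigues(np.asarray(c['rvec'],float).reshape(3))[0]
    q=np.atleast_2d(p)@R.T+np.asarray(c['tvec']).reshape(3)
    x=q[:,:2]/q[:,2:];f=1+float(c['k1'])*(x**2).sum(1,keepdims=True)
    x=x*f;K=c['mtx'];return np.c_[x[:,0]*K[0,0]+K[0,2],x[:,1]*K[1,1]+K[1,2]]
def save(c,f,box=None,s=1):
    im=c['pixels'][...,::-1]
    if box: x0,y0,x1,y1=box; im=im[y0:y1,x0:x1]
    cv2.imwrite('pics/'+f,cv2.resize(im,None,fx=s,fy=s,interpolation=cv2.INTER_CUBIC))
E
python3 - <<'E'
from h import *
s=get_state();print(s)
for n in('top','side'):
    c=snap(n);save(c,n+'0.png');print(n,c['mtx'],c['k1'])
E
```

```text
pics
{'time': 0.0, 'qpos': array([-1.40896560e+00,  2.87201149e-01,  1.57818624e+00, -3.98695282e-05,
        1.27859348e+00, -1.49945884e-01]), 'dq': array([-0.00110172, -0.00095365,  0.00032127,  0.00013962,  0.00043623,
        0.00040639]), 'joint_efforts': array([ 1.32420668e-03, -4.05971396e+01, -2.92626840e+01, -1.15993521e-04,
        5.79556392e-03, -9.38133326e-06]), 'eef_pos': array([ 0.20700235, -0.64178114,  0.22991852]), 'tcp_rot': array([ 9.87872405e-01,  1.55263277e-01, -2.61783956e-05, -1.19397226e-03]), 'contact_force': array([ 0.36359358, -0.27788452,  0.33528756]), 'wrist_torque': array([-0.01211276, -0.00931786, -0.02983206]), 'opening': 1.0010595878857882}
top [[553.36190542   0.         307.76510193]
 [  0.         553.36190542 238.90566521]
 [  0.           0.           1.        ]] -0.08706653911314714
side [[441.98462486   0.         318.79415672]
 [  0.         441.98462486 241.46419101]
 [  0.           0.           1.        ]] 0.0307742844323923
```

View pics/top0.png

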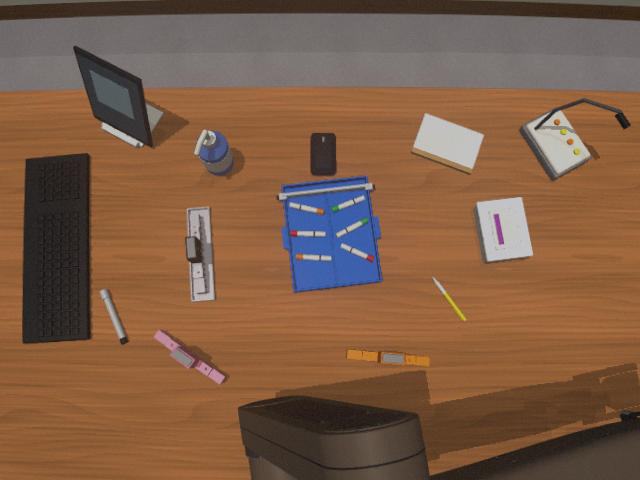

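View pics/side0.png

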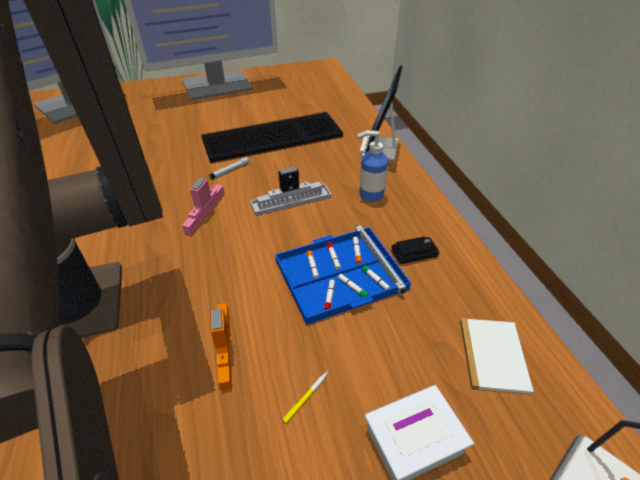

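The rake is the steel one with the black grip in the grey dish at top-view pixel (200,253). The pink one (190,357) and the orange one (388,358) have the same shape but are excluded by colour. The tray is at (332,234) with its stop bar near row 190. Next I'll measure the poses and check a crop.

Run:
```python
from h import *
c=load('top');W=world(c)
save(c,'rake.png',(170,190,390,310),3.6)
for p in [(200,253),(332,240),(193,250),(200,210),(195,290)]: print(p,W[p[1],p[0]])
im=c['pixels'];hsv=cv2.cvtColor(im,cv2.COLOR_RGB2HSV)
X=W[...,0];Y=W[...,1];Z=W[...,2]
tr=(hsv[...,0]>100)&(hsv[...,0]<130)&(hsv[...,1]>150);tr[:, :270]=0;tr[:,400:]=0
print('desk z',np.nanmedian(Z[300:340,230:330]), 'floor z',np.nanmedian(Z[270:282,300:315]))
rim=tr&(Z>0.018)
pts=np.c_[X[rim],Y[rim]]
print('tray rim',cv2.minAreaRect(pts.astype(np.float32)*1000),rim.sum())
al=tr&(Z>-.01);print('tray all',cv2.minAreaRect(np.c_[X[al],Y[al]].astype(np.float32)*1000))
b=np.zeros_like(tr);b[200:308,180:222]=1
for lo,hi in((0.007,0.018),(0.02,0.036),(0.036,0.06),(0.08,.12)):
    m=b&(Z>lo)&(Z<hi);print(lo,hi,m.sum(),cv2.minAreaRect(np.c_[X[m],Y[m]].astype(np.float32)*1000) if m.sum()>3 else '',np.nanmedian(Z[m]))
```

```text
(200, 253) [0.52236473 0.21007089 0.06477727]
(332, 240) [ 0.56143244 -0.08037983  0.0107519 ]
(193, 250) [0.52333222 0.21868758 0.09776704]
(200, 210) [0.63391584 0.22597715 0.00426117]
(195, 290) [0.44724007 0.23030383 0.00582968]
desk z 0.00010168348208624027 floor z 0.005203919546876261
tray rim ((577.8363037109375, -77.65554809570312), (245.99462890625, 218.77940368652344), 6.815220832824707) 497
tray all ((577.6678466796875, -77.69921112060547), (246.2352752685547, 218.83389282226562), 6.433311939239502)
0.007 0.018 458 ((530.5621948242188, 218.7354736328125), (93.09578704833984, 220.82623291015625), 84.1161880493164) 0.012177164587015676
0.02 0.036 313 ((529.4491577148438, 222.83657836914062), (179.93460083007812, 21.428266525268555), 6.661880016326904) 0.030770773485102976
0.036 0.06 276 ((521.9778442382812, 221.5420379638672), (155.5481719970703, 24.564340591430664), 5.601511001586914) 0.041671224458278346
0.08 0.12 301 ((529.75634765625, 222.95660400390625), (50.58480453491211, 25.383445739746094), 4.970906734466553) 0.09874151940942744
```

View pics/rake.png

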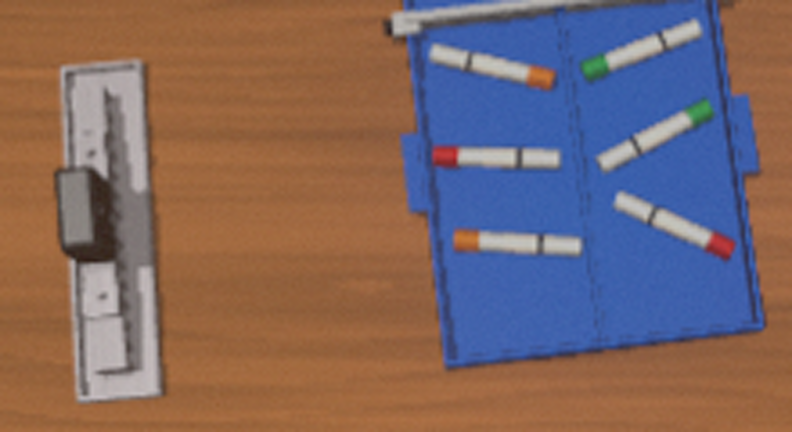

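Run:
```python
from h import *
from scipy.optimize import least_squares
c=load('top');W=world(c);X,Y,Z=W[...,0],W[...,1],W[...,2]
im=c['pixels'];hsv=cv2.cvtColor(im,cv2.COLOR_RGB2HSV)
print('cam',-cv2.Rodrigues(c['rvec'])[0].T@c['tvec'])
b=np.zeros(Z.shape,bool);b[195:310,175:225]=1
for lo,hi in((0.026,0.034),(0.094,.12)):
    m=b&(Z>lo)&(Z<hi);p=np.c_[X[m],Y[m]]
    mu=p.mean(0);u,s,v=np.linalg.svd(p-mu);print(lo,mu,np.degrees(np.arctan(v[0,1]/v[0,0])),s/np.sqrt(len(p)),m.sum())
def onplane(uv,z):
    K=c['mtx'];xy=cv2.undistortPoints(np.float64(uv).reshape(-1,1,2),K,np.array([float(c['k1']),0,0,0])).reshape(-1,2)
    # forward model: draw = (1+k r^2)*ray same as opencv k1
    R=cv2.Rodrigues(c['rvec'])[0];C=-R.T@c['tvec'].reshape(3)
    d=np.c_[xy,np.ones(len(xy))]@R;return C+d*((z-C[2])/d[:,2])[:,None]
# tray rim outline in blue mask at z .024
tr=((hsv[...,0]>95)&(hsv[...,0]<135)&(hsv[...,1]>110)).astype(np.uint8);tr[:,:270]=0;tr[:,400:]=0;tr[:170]=0;tr[310:]=0
cn=max(cv2.findContours(tr,0,cv2.CHAIN_APPROX_NONE)[0],key=cv2.contourArea).reshape(-1,2)
P=onplane(cn,.024)[:,:2]
th0=np.radians(6.6);
def loc(P,cx,cy,th):
    d=P-[cx,cy];return np.c_[d[:,0]*np.cos(th)+d[:,1]*np.sin(th),-d[:,0]*np.sin(th)+d[:,1]*np.cos(th)]
def res(q):
    L=loc(P,*q);r=[]
    l0=loc(P,.5777,-.0777,th0)
    for ax,sg,h,o in((0,-1,.124,.1),(1,1,.1,.124),(1,-1,.1,.124)):
        oth=1-ax
        s=(np.abs(l0[:,ax]-sg*h)<.006)&(np.abs(l0[:,oth])<o-.015)
        r.append(L[s,ax]-sg*(h))
    return np.concatenate(r)
f=least_squares(res,[.5777,-.0777,th0],loss='soft_l1',f_scale=.001);print('tray',f.x,np.degrees(f.x[2]),np.sqrt(np.mean(f.fun**2)),len(f.fun))
cx,cy,th=f.x
print('start',[cx-.1*np.cos(th),cy-.1*np.sin(th)],'far',[cx+.12*np.cos(th),cy+.12*np.sin(th)])
# bar
L=loc(W[...,:2].reshape(-1,2),cx,cy,th).reshape(480,640,2)
m=(Z>.0255)&(Z<.034)&(np.abs(L[...,0]-.1)<.05)&(np.abs(L[...,1])<.11)
print('stop bar x range',np.percentile(L[...,0][m],[2,25,50,75,98]),m.sum(),np.median(Z[m]))
m=(hsv[...,1]<70)&(hsv[...,2]>110)&(np.abs(L[...,1])<.09)&(np.abs(L[...,0])<.124)&(Z<.0225)
n,lab=cv2.connectedComponents(m.astype(np.uint8))
for i in range(1,n):
    k=lab==i
    if k.sum()>15: print('white',k.sum(),np.nanmedian(L[k],0).round(4))
```

```text
cam [ 0.32492885 -0.02753454  1.25209262]
0.026 [0.52203985 0.22099492] 6.609022752444375 [0.07042836 0.00668446] 256
0.094 [0.52932025 0.22242355] 7.3284807593401355 [0.01427881 0.00685084] 255
tray [ 0.57806042 -0.0769395   0.11922752] 6.831233720088748 0.00185071759264291 219
start [np.float64(0.47877033911715056), np.float64(-0.08883402360995982)] far [np.float64(0.6972085183879528), np.float64(-0.06266606922187544)]
stop bar x range [0.07403605 0.09703304 0.0996647  0.10247718 0.14930409] 375 0.028389575137689593
white 141 [ 0.0654 -0.0538]
white 57 [0.0733 0.0751]
white 89 [0.0624 0.0436]
white 149 [ 0.0037 -0.043 ]
white 88 [0.0048 0.0562]
white 60 [0.    0.025]
white 151 [-0.0479 -0.0482]
white 94 [-0.0512  0.0509]
white 55 [-0.0569  0.0192]
```

step_arm --targets '[[[1,0,0,0,0.74],[1,0,0,0,0.74],[1,0,0,0,0.74],[1,0.65,-0.66,0,0],[1,0.65,-0.66,0,0],[1,0.65,-0.66,0,0],[1,0.65,-0.66,0,0],[1,0.65,-0.66,0,0],[1,0.65,-0.66,0,0],[1,0.65,-0.66,0,0]]]'

```text
time: 0.93
eef_pos: [0.3667, -0.4356, 0.2308]
tcp_rot: [0.998, 0.059, -0.0, -0.0]
contact_force: [-0.0, -1.3, 0.5]
opening: 1.001
```

step_arm --targets '[[[1,0.65,-0.66,0,0],[1,0.65,-0.66,0,0],[1,0.65,-0.66,0,0],[1,0.65,-0.66,0,0],[1,0.65,-0.66,0,0],[1,0.65,-0.66,0,0],[1,0.65,-0.66,0,0],[1,0.65,-0.66,0,0],[1,0,0,0,0],[1,0,0,0,0]]]'

```text
time: 1.77
eef_pos: [0.5483, -0.2014, 0.2306]
tcp_rot: [0.998, 0.061, -0.001, -0.0]
contact_force: [-0.5, -1.5, 0.3]
opening: 1.001
```

step_arm --targets '[[[1,0.065,-0.88,0,0],[1,0.065,-0.88,0,0],[1,0.065,-0.88,0,0],[1,0.065,-0.88,0,0],[1,0.065,-0.88,0,0],[1,0.065,-0.88,0,0],[1,0.065,-0.88,0,0],[1,0.065,-0.88,0,0],[1,0.065,-0.88,0,0],[1,0.065,-0.88,0,0]]]'

```text
time: 2.6
eef_pos: [0.5317, 0.1494, 0.2311]
tcp_rot: [0.998, 0.058, -0.0, 0.0]
contact_force: [1.0, 0.1, -0.2]
opening: 1.008
```

step_arm --targets '[[[1,0.065,-0.88,0,0],[1,0.065,-0.88,0,0],[1,0,0,0.8,0],[1,0,0,0.8,0],[1,0,0,0,0],[1,0,0,0,0]]]'

```text
time: 3.1
eef_pos: [0.5275, 0.2184, 0.1651]
tcp_rot: [0.998, 0.058, -0.003, 0.001]
contact_force: [0.4, -0.3, 0.8]
opening: 1.0
```

Run:
```python
from h import *
s=get_state();print(s['eef_pos'],s['tcp_rot'],s['contact_force'],s['qpos'])
c=snap('side');save(c,'side1.png',(180,80,400,260),3.6)
print(proj(c,s['eef_pos']))
```

```text
[0.52752579 0.21843951 0.16512476] [ 9.98292029e-01  5.83498789e-02 -2.81637082e-03  6.19748909e-04] [ 0.37631031 -0.32122257  0.82903892] [ 2.15089038e-01  1.26119887e-01  1.89032613e+00 -3.81559091e-04
  1.13090384e+00  1.66928228e+00]
[[285.27929069 148.42358668]]
```

View pics/side1.png

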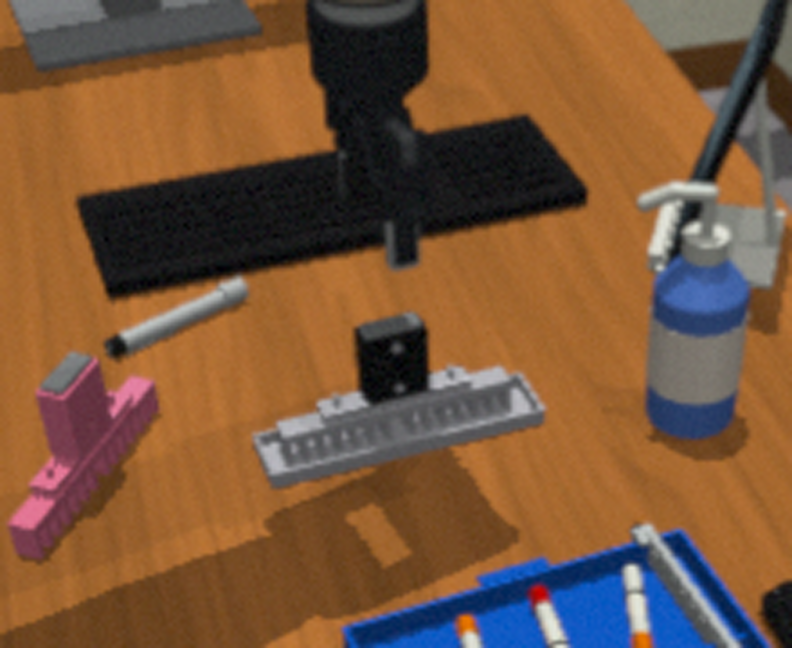

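The gripper is above the black grip at (390,355) in the crop, jaws across its flat faces. I'm descending now.

step_arm --targets '[[[1,0.06,-0.09,0,0],[1,0,0,0.5,0],[1,0,0,0.5,0],[1,0,0,0.5,0],[1,0,0,0.5,0],[1,0,0,0.5,0],[1,0,0,0.38,0],[1,0,0,0,0],[1,0,0,0,0]]]'

```text
time: 3.9
eef_pos: [0.5321, 0.2236, 0.0534]
tcp_rot: [0.998, 0.059, 0.001, -0.0]
contact_force: [0.1, 1.0, 0.9]
opening: 1.006
```

step_arm --targets '[[[0.5,0,0,0,0],[0.3,0,0,0,0],[0.2,0,0,0,0],[0.1,0,0,0,0],[0,0,0,0,0],[0,0,0,0,0],[0,0,0,0,0],[0,0,0,0,0],[0,0,0,0,0],[0,0,0,0,0]]]' --squeeze 60

```text
time: 4.73
eef_pos: [0.5313, 0.2238, 0.0526]
tcp_rot: [0.998, 0.059, 0.0, -0.0]
contact_force: [-0.3, -1.0, 4.2]
opening: 0.275
```

Run:
```python
from h import *
s=get_state();print(s['time'],s['eef_pos'],s['tcp_rot'],s['contact_force'],s['wrist_torque'],s['opening'])
c=snap('side');save(c,'side2.png',(200,80,360,230),4)
```

```text
4.7333 [0.53131895 0.22383189 0.05259505] [ 9.98256063e-01  5.90307296e-02  4.50704128e-04 -5.82464808e-05] [-0.32225584 -1.0346427   4.17282325] [ 0.00123121  0.05441265 -0.03920901] 0.27467618252878767
```

View pics/side2.png

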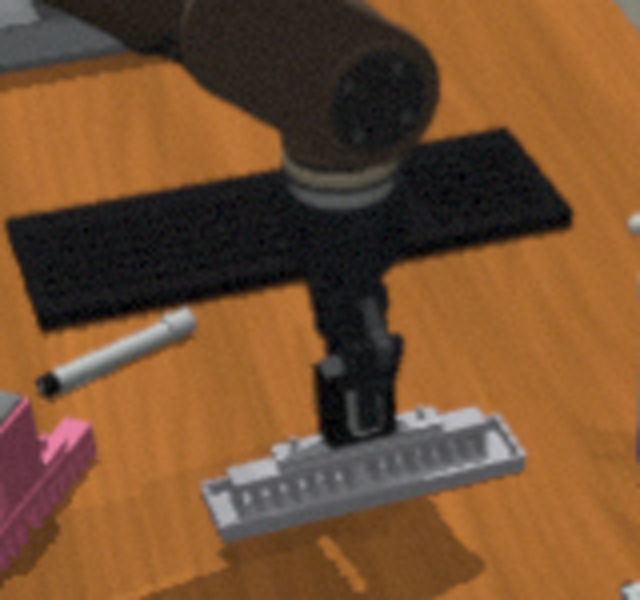

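Grip is closed at 24 mm (opening 0.275) on the black grip at (360,400), rake still in the dish. I'm lifting.

step_arm --targets '[[[0,0,0,0,0],[0,0,0,-0.1,0],[0,0,0,-0.2,0],[0,0,0,-0.4,0],[0,0,0,-0.5,0],[0,0,0,-0.5,0],[0,0,0,-0.5,0],[0,0,0,-0.3,0],[0,0,0,0,0],[0,0,0,0,0]]]' --squeeze 100

```text
time: 5.62
eef_pos: [0.5308, 0.2237, 0.1521]
tcp_rot: [0.998, 0.059, 0.0, -0.0]
contact_force: [1.2, 0.5, -2.1]
opening: 0.269
```

step_arm --targets '[[[0,0,0,0,-0.5],[0,0,0,0,-1],[0,0,0,0,-1],[0,0,0,0,-1],[0,0,0,0,-1],[0,0,0,0,-1],[0,0,0,0,-1],[0,0,0,0,-1],[0,0,0,0,-1],[0,0,0,0,-1]]]'

```text
time: 6.45
eef_pos: [0.5294, 0.2234, 0.1494]
tcp_rot: [0.889, 0.458, -0.002, -0.001]
contact_force: [1.1, 0.8, -1.7]
opening: 0.265
```

step_arm --targets '[[[0,0,0,0,-1],[0,0,0,0,-1],[0,0,0,0,-1],[0,0,0,0,-1],[0,0,0,0,-1],[0,0,0,0,-1],[0,0,0,0,-1],[0,0,0,0,-1],[0,0,0,0,-0.5],[0,0,0,0,0]]]'

```text
time: 7.28
eef_pos: [0.5294, 0.2234, 0.1496]
tcp_rot: [0.664, 0.748, -0.002, -0.001]
contact_force: [1.1, -0.1, -1.8]
opening: 0.268
```

```bash
cat >> h.py <<'E'
def plan(tx,ty,tz,yaw):
    s=get_state();x,y,z,w=s['tcp_rot'];cy=np.degrees(2*np.arctan2(y,x))
    cy=(cy+180)%360-180
    t=np.radians(cy);d=np.array([tx,ty])-s['eef_pos'][:2]
    print('t',round(s['time'],2),'pos',s['eef_pos'].round(4),'yaw',round(cy,2),'F',s['contact_force'].round(2),'M',s['wrist_torque'].round(2),'open',round(s['opening'],3))
    print('turn shares',-(yaw-cy)/5,'then/now axes: x',(d@[np.cos(t),np.sin(t)])/.04,'y',(d@[np.sin(t),-np.cos(t)])/.04,'z',-(tz-s['eef_pos'][2])/.04)
E
python3 -c "
from h import *
plan(.4788,-.0888,.12,96.83)"
```

```text
t 7.28 pos [0.5294 0.2234 0.1496] yaw 96.8 F [ 1.14 -0.07 -1.79] M [-0.   -0.02  0.02] open 0.268
turn shares -0.005742632149977567 then/now axes: x -7.600031882856125 y -2.181298612381017 z 0.7388656969927777
```

step_arm --targets '[[[0,-0.4,-0.12,0,0],[0,-0.8,-0.22,0,0],[0,-0.8,-0.22,0,0],[0,-0.8,-0.22,0,0],[0,-0.8,-0.24,0,0],[0,-0.8,-0.24,0,0],[0,-0.8,-0.24,0,0],[0,-0.8,-0.24,0,0],[0,-0.8,-0.24,0,0],[0,-0.8,-0.22,0.2,0]]]'

```text
time: 8.12
eef_pos: [0.479, -0.09, 0.1443]
tcp_rot: [0.665, 0.747, 0.0, 0.0]
contact_force: [1.7, 0.1, -2.0]
opening: 0.262
```

step_arm --targets '[[[0,0,0,0.4,0],[0,0,0,0.4,0],[0,0,0,0.2,0],[0,0,0,0,0],[0,0,0,0,0]]]'

```text
time: 8.53
eef_pos: [0.4786, -0.0879, 0.1032]
tcp_rot: [0.664, 0.748, -0.0, -0.001]
contact_force: [0.7, -0.1, -1.3]
opening: 0.269
```

Run:
```python
from h import *
plan(.4788,-.0888,.075,96.83)
c=snap('top');save(c,'top3.png',(260,160,420,320),4)
c=snap('side');save(c,'side3.png',(230,160,430,330),4)
```

```text
t 8.53 pos [ 0.4786 -0.0879  0.1032] yaw 96.76 F [ 0.73 -0.06 -1.28] M [ 0.   -0.    0.01] open 0.269
turn shares -0.013834352535926086 then/now axes: x -0.021933410072882967 y 0.0014339645267875234 z 0.7040311195804918
```

View pics/top3.png

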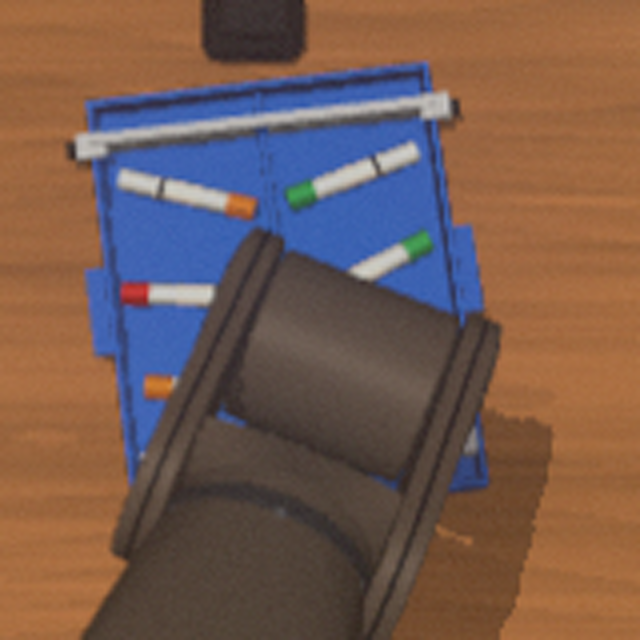

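View pics/side3.png

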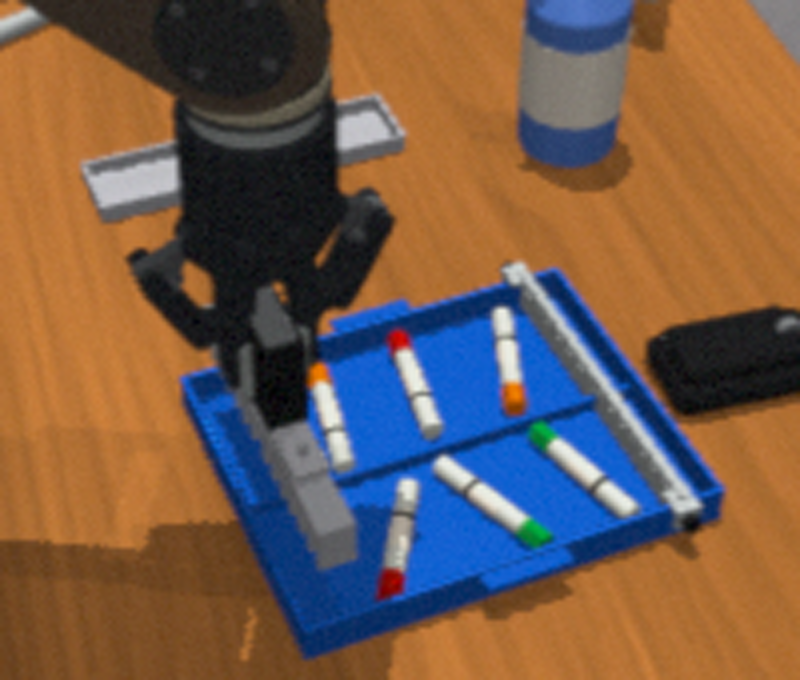

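Run:
```python
from h import *
cx,cy,th=.57806,-.07694,.11923
ct,st=np.cos(th),np.sin(th)
def T(p): p=np.asarray(p,float); return np.c_[cx+p[:,0]*ct-p[:,1]*st, cy+p[:,0]*st+p[:,1]*ct,p[:,2]]
s=get_state();e=s['eef_pos'];q=s['tcp_rot'];ya=2*np.arctan2(q[1],q[0])
ux=np.array([np.cos(ya),np.sin(ya),0]);uy=np.array([np.sin(ya),-np.cos(ya),0])
for n,box in(('side',(230,160,430,330)),('top',(260,160,420,320))):
    c=load(n);f=4
    im=cv2.resize(c['pixels'][box[1]:box[3],box[0]:box[2],::-1],None,fx=f,fy=f)
    def line(P,col):
        p=(proj(c,P)-[box[0],box[1]]+.5)*f-.5
        cv2.polylines(im,[p.round().astype(np.int32)],True,col,1,cv2.LINE_AA)
    for h,z in((( .124,.1),.024),((.12,.096),.024),((.12,.096),.005)):
        line(T([[-h[0],-h[1],z],[h[0],-h[1],z],[h[0],h[1],z],[-h[0],h[1],z]]),(0,255,255))
    line(T([[-.12,-.002,.013],[.12,-.002,.013],[.12,.002,.013],[-.12,.002,.013]]),(0,255,0))
    for z in (.0257,.0376):
        o=e*[1,1,0]+[0,0,e[2]-.0496+z]-ux*.0
        line(np.array([o+a*.09*ux+b*.01*uy for a,b in((1,1),(1,-1),(-1,-1),(-1,1))]),(0,0,255))
    o=e*[1,1,0]+[0,0,e[2]-.0496+.098]
    line(np.array([o+a*.025*ux+b*.012*uy for a,b in((1,1),(1,-1),(-1,-1),(-1,1))]),(255,0,255))
    cv2.imwrite('pics/ov_%s.png'%n,im)
c=load('side')
W=world(c)[130:330,230:430].reshape(-1,3);d=W-e
a=d@ux;b=d@uy
m=(np.abs(b)<.03)&(np.abs(a)<.12)&(W[:,2]>e[2]-.0496+.01)&(W[:,2]<e[2]-.012)
print(m.sum(),np.percentile(a[m],[0.5,2,98,99.5]),np.percentile(W[m,2],[1,99])-e[2]+.0496)
```

```text
409 [-0.0921483  -0.09133088  0.01543994  0.08579541] [0.01071044 0.03732067]
```

View pics/ov_side.png

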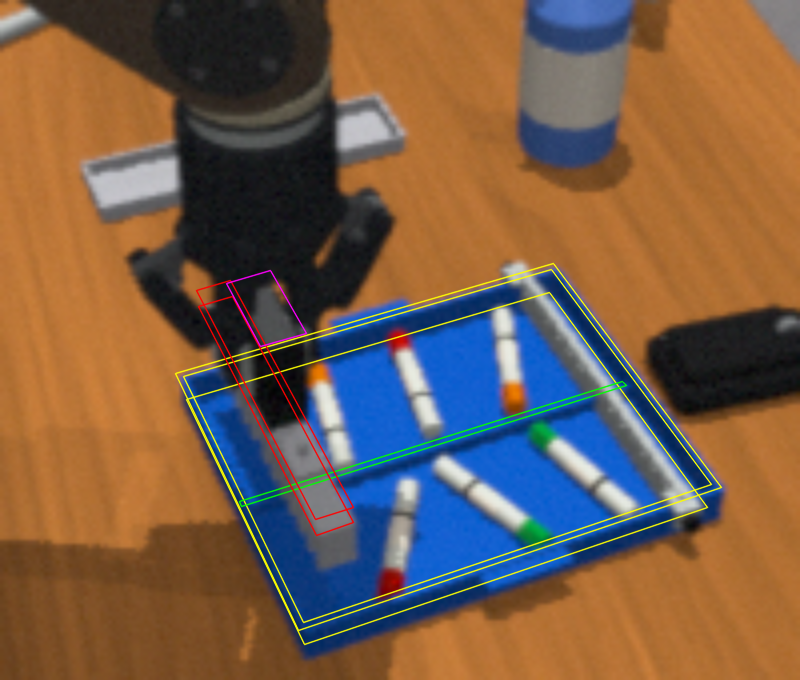

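View pics/ov_top.png

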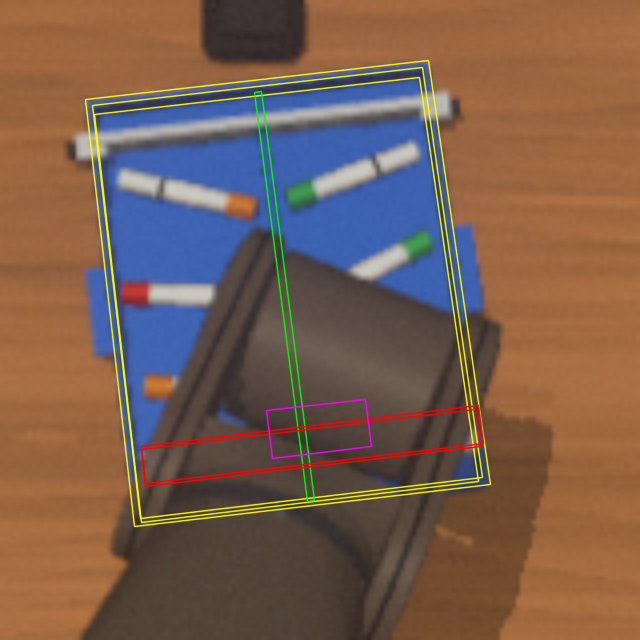

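Run:
```python
from h import *
cx,cy,th=.57806,-.07694,.11923
ct,st=np.cos(th),np.sin(th)
def T(p): p=np.asarray(p,float); return np.c_[cx+p[:,0]*ct-p[:,1]*st, cy+p[:,0]*st+p[:,1]*ct,p[:,2]]
c=load('side');f=7
box=(270,240,380,325)
im=cv2.resize(c['pixels'][box[1]:box[3],box[0]:box[2],::-1],None,fx=f,fy=f,interpolation=cv2.INTER_CUBIC)
im2=im.copy()
def line(P,col):
    p=(proj(c,P)-[box[0],box[1]]+.5)*f-.5
    cv2.polylines(im,[p.round().astype(np.int32)],True,col,1,cv2.LINE_AA)
for h,z in((( .124,.1),.024),((.12,.096),.024)):
    line(T([[-h[0],-h[1],z],[h[0],-h[1],z],[h[0],h[1],z],[-h[0],h[1],z]]),(0,255,255))
line(T([[-.12,-.002,.013],[.12,-.002,.013],[.12,.002,.013],[-.12,.002,.013]]),(0,255,0))
cv2.imwrite('pics/z1.png',im)
# depth cross-section of rib and walls in tray frame
W=world(c).reshape(-1,3);d=W[:,:2]-[cx,cy];lx=d[:,0]*ct+d[:,1]*st;ly=-d[:,0]*st+d[:,1]*ct;z=W[:,2]
m=(np.abs(lx)<.09)&(z>.0105)&(z<.016)&(np.abs(ly)<.008);print('rib y',np.percentile(ly[m],[5,25,50,75,95]),m.sum())
m=(lx>.02)&(lx<.09)&(z>.0225)&(z<.028)&(np.abs(ly+.098)<.008);print('wall -y',np.percentile(ly[m],[5,50,95]),m.sum())
m=(np.abs(lx)<.09)&(z>.0225)&(z<.028)&(np.abs(ly-.098)<.008);print('wall +y',np.percentile(ly[m],[5,50,95]),m.sum())
m=(np.abs(lx)<.05)&(np.abs(ly)<.09);print('floor z side',np.percentile(z[m],[5,20,50]))
```

```text
rib y [-0.00495142 -0.00344531 -0.00179296 -0.00026077  0.00497634] 115
wall -y [-0.10242848 -0.10056331 -0.09824166] 29
wall +y [0.09288617 0.09601106 0.10472159] 52
floor z side [0.00189182 0.00311843 0.00468022]
```

View pics/z1.png

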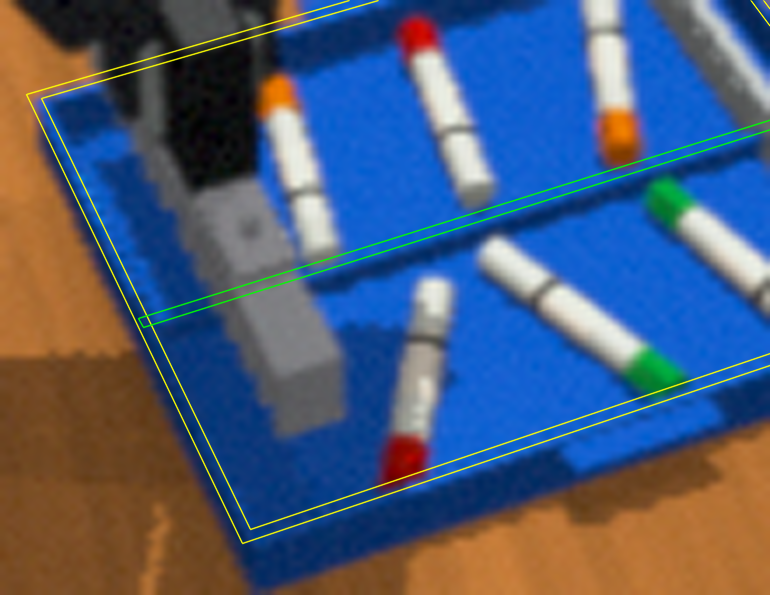

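The rake hangs level over the free strip, with its bar end at (310,400) clear of the near wall and of the tubes. Lateral alignment agrees within about 2 mm in both cameras. I'm descending to just above the floor.

step_arm --targets '[[[0,0,0,0.25,0],[0,0,0,0.3,0],[0,0,0,0.25,0],[0,0,0,0.15,0],[0,0,0,0.1,0],[0,0,0,0,0],[0,0,0,0,0]]]'

```text
time: 9.22
eef_pos: [0.4794, -0.0885, 0.0621]
tcp_rot: [0.664, 0.748, -0.0, -0.0]
contact_force: [0.8, 0.1, -2.5]
opening: 0.27
```

Run:
```python
from h import *
plan(.4788,-.0888,.057,96.83)
c=snap('side');save(c,'side4.png',(270,230,380,325),6)
```

```text
t 9.22 pos [ 0.4794 -0.0885  0.0621] yaw 96.77 F [ 0.84  0.09 -2.53] M [ 0.02 -0.05 -0.01] open 0.27
turn shares -0.011698486942648856 then/now axes: x -0.005502235276834215 y -0.01698840998516949 z 0.1275318125218616
```

View pics/side4.png

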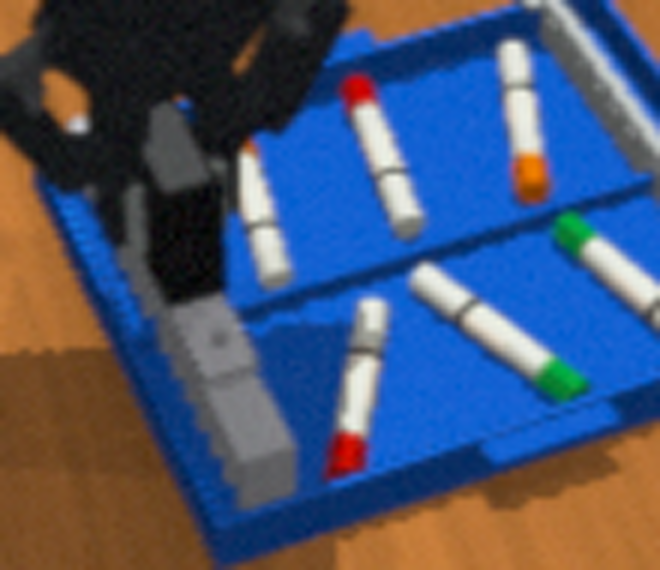

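The bar end at (265,490) sits inside the -y wall and the near wall, with a gap to the red-capped tube. I'll feel for the floor in small steps.

step_arm --targets '[[[0,0,0,0.05,0],[0,0,0,0.05,0],[0,0,0,0.02,0],[0,0,0,0,0],[0,0,0,0,0]]]'

```text
time: 9.68
eef_pos: [0.4793, -0.0885, 0.0573]
tcp_rot: [0.664, 0.748, 0.0, -0.0]
contact_force: [0.1, 0.5, -1.9]
opening: 0.27
```

step_arm --targets '[[[0,0,0,0.02,0],[0,0,0,0,0],[0,0,0,0,0]]]'

```text
time: 9.93
eef_pos: [0.4793, -0.0885, 0.0565]
tcp_rot: [0.664, 0.748, 0.0, -0.0]
contact_force: [0.1, 0.6, -1.3]
opening: 0.271
```

step_arm --targets '[[[0,0,0,0.0125,0],[0,0,0,0,0],[0,0,0,0,0]]]'

```text
time: 10.18
eef_pos: [0.4793, -0.0885, 0.056]
tcp_rot: [0.664, 0.748, -0.0, -0.0]
contact_force: [-0.0, 0.4, -2.1]
opening: 0.266
```

step_arm --targets '[[[0,0,0,0.0125,0],[0,0,0,0,0],[0,0,0,0,0]]]'

```text
time: 10.43
eef_pos: [0.4793, -0.0885, 0.0555]
tcp_rot: [0.664, 0.748, -0.0, -0.0]
contact_force: [-0.3, 0.0, -1.9]
opening: 0.272
```

step_arm --targets '[[[0,0,0,0.01,0],[0,0,0,0,0],[0,0,0,0,0]]]'

```text
time: 10.68
eef_pos: [0.4794, -0.0885, 0.0553]
tcp_rot: [0.664, 0.748, -0.0, -0.0]
contact_force: [0.2, -0.3, -1.2]
opening: 0.273
```

step_arm --targets '[[[0,0,0,0.01,0],[0,0,0,0,0],[0,0,0,0,0]]]'

```text
time: 10.93
eef_pos: [0.4794, -0.0885, 0.055]
tcp_rot: [0.664, 0.748, -0.0, 0.0]
contact_force: [-1.3, 0.4, 1.2]
opening: 0.269
```

Floor found: TCP 55.0 mm, load about 3 N. I'll add a quarter millimetre and start combing along tool +y, which is tray +x.

step_arm --targets '[[[0,0,0,0.007,0],[0,0,0,0,0],[0,0,0,0,0]]]'

```text
time: 11.18
eef_pos: [0.4794, -0.0886, 0.0547]
tcp_rot: [0.664, 0.748, -0.0, 0.0]
contact_force: [0.1, 0.7, 2.0]
opening: 0.267
```

step_arm --targets '[[[0,0,0.025,0,0],[0,0,0.025,0,0],[0,0,0.025,0,0],[0,0,0.025,0,0]]]'

```text
time: 11.52
eef_pos: [0.4832, -0.0881, 0.0545]
tcp_rot: [0.664, 0.748, -0.0, -0.0]
contact_force: [-3.0, -0.4, 4.0]
opening: 0.269
```

step_arm --targets '[[[0,0,0.04,0,0],[0,0,0.04,0,0],[0,0,0.04,0,0],[0,0,0.04,0,0],[0,0,0.04,0,0]]]'

```text
time: 11.93
eef_pos: [0.4914, -0.0871, 0.0545]
tcp_rot: [0.664, 0.748, -0.0, -0.0]
contact_force: [-3.7, -0.2, 6.0]
opening: 0.27
```

step_arm --targets '[[[0,0,0.04,-0.006,0],[0,0,0.04,0,0],[0,0,0.04,0,0],[0,0,0.04,0,0],[0,0,0.04,0,0],[0,0,0.04,0,0]]]'

```text
time: 12.43
eef_pos: [0.5009, -0.0859, 0.0546]
tcp_rot: [0.664, 0.748, 0.0, -0.0]
contact_force: [-2.4, -0.3, 3.3]
opening: 0.266
```

step_arm --targets '[[[0,0,0.05,0,0],[0,0,0.05,0,0],[0,0,0.05,0,0],[0,0,0.05,0,0],[0,0,0.05,0,0],[0,0,0.05,0,0]]]'

```text
time: 12.93
eef_pos: [0.5129, -0.0845, 0.0547]
tcp_rot: [0.664, 0.748, 0.0, -0.0]
contact_force: [-2.9, -1.2, 2.8]
opening: 0.267
```

step_arm --targets '[[[0,0,0.05,0,0],[0,0,0.05,0,0],[0,0,0.05,0,0],[0,0,0.05,0,0],[0,0,0.05,0,0],[0,0,0.05,0,0]]]'

```text
time: 13.43
eef_pos: [0.5248, -0.0831, 0.0547]
tcp_rot: [0.664, 0.748, 0.0, -0.0]
contact_force: [-2.7, -0.4, 3.8]
opening: 0.272
```

Run:
```python
from h import *
c=snap('side');save(c,'side5.png',(270,230,410,325),5)
```

```text
(no output)
```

View pics/side5.png

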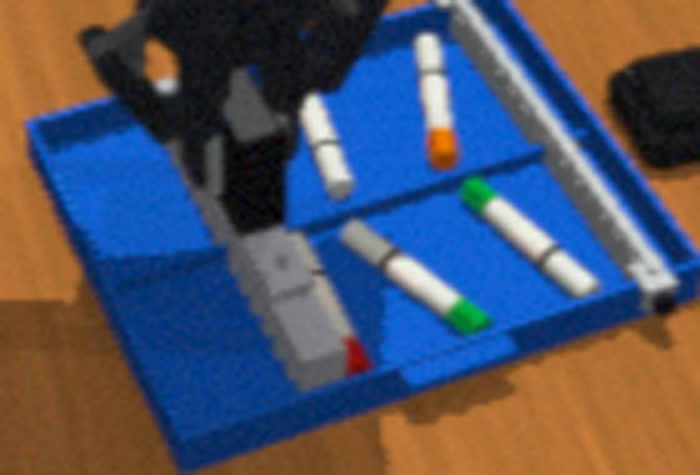

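The red-capped tube now lies flat along the rake at (335,320), and the tines straddle the rib. I'm continuing.

step_arm --targets '[[[0,0,0.05,0,0],[0,0,0.05,0,0],[0,0,0.05,0,0],[0,0,0.05,0,0],[0,0,0.05,0,0],[0,0,0.05,0,0],[0,0,0.05,0,0],[0,0,0.05,0,0]]]'

```text
time: 14.15
eef_pos: [0.5407, -0.0812, 0.0547]
tcp_rot: [0.664, 0.748, 0.0, -0.0]
contact_force: [-2.6, -0.3, 3.2]
opening: 0.269
```

step_arm --targets '[[[0,0,0.05,0,0],[0,0,0.05,0,0],[0,0,0.05,0,0],[0,0,0.05,0,0],[0,0,0.05,0,0],[0,0,0.05,0,0],[0,0,0.05,0,0],[0,0,0.05,0,0]]]'

```text
time: 14.82
eef_pos: [0.5566, -0.0793, 0.0547]
tcp_rot: [0.664, 0.748, -0.0, -0.0]
contact_force: [-3.4, -0.2, 3.3]
opening: 0.272
```

Run:
```python
from h import *
c=snap('side');save(c,'side6.png',(270,230,410,325),5)
```

```text
(no output)
```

View pics/side6.png

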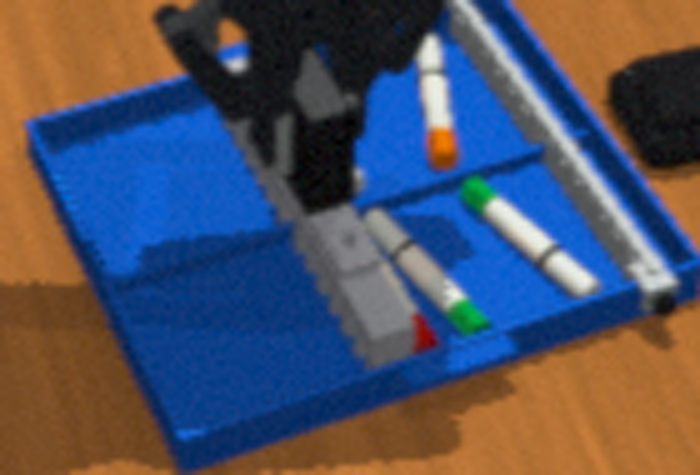

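The rake is mid-tray; the green-capped tube at (430,270) is being squared up. I'm continuing.

step_arm --targets '[[[0,0,0.05,0,0],[0,0,0.05,0,0],[0,0,0.05,0,0],[0,0,0.05,0,0],[0,0,0.05,0,0],[0,0,0.05,0,0],[0,0,0.05,0,0],[0,0,0.05,0,0]]]'

```text
time: 15.53
eef_pos: [0.5725, -0.0775, 0.0547]
tcp_rot: [0.664, 0.748, 0.0, 0.0]
contact_force: [-2.4, -0.9, 3.2]
opening: 0.272
```

step_arm --targets '[[[0,0,0.05,0,0],[0,0,0.05,0,0],[0,0,0.05,0,0],[0,0,0.05,0,0],[0,0,0.05,0,0],[0,0,0.05,0,0],[0,0,0.05,0,0],[0,0,0.05,0,0]]]'

```text
time: 16.2
eef_pos: [0.5883, -0.0755, 0.0547]
tcp_rot: [0.664, 0.748, -0.0, -0.0]
contact_force: [-3.8, -0.8, 3.2]
opening: 0.269
```

Run:
```python
from h import *
c=snap('side');save(c,'side7.png',(270,230,410,325),5)
c=snap('top');save(c,'top7.png',(260,160,400,300),4)
```

```text
(no output)
```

View pics/side7.png

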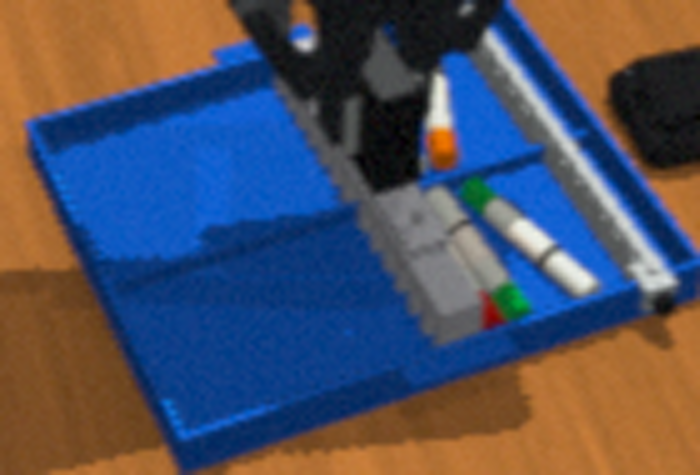

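View pics/top7.png

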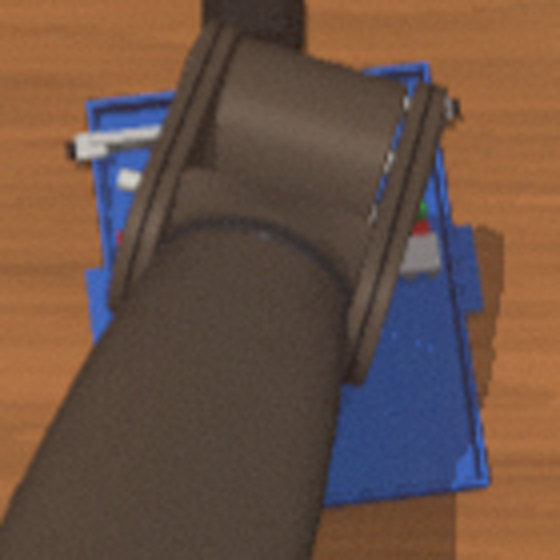

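Two -y-bay tubes lie parallel ahead of the bar at (470,250) in the side crop. I'll slow down now.

step_arm --targets '[[[0,0,0.04,0,0],[0,0,0.04,0,0],[0,0,0.04,0,0],[0,0,0.04,0,0],[0,0,0.04,0,0],[0,0,0.04,0,0]]]'

```text
time: 16.8
eef_pos: [0.5978, -0.0744, 0.0547]
tcp_rot: [0.664, 0.748, -0.0, -0.0]
contact_force: [-3.3, 0.2, 3.0]
opening: 0.271
```

step_arm --targets '[[[0,0,0.03,0,0],[0,0,0.03,0,0],[0,0,0.03,0,0],[0,0,0.03,0,0],[0,0,0.03,0,0],[0,0,0.03,0,0]]]'

```text
time: 17.3
eef_pos: [0.6049, -0.0736, 0.0546]
tcp_rot: [0.664, 0.748, -0.0, -0.0]
contact_force: [-2.6, -0.2, 2.8]
opening: 0.27
```

Run:
```python
from h import *
c=snap('side');save(c,'side8.png',(270,230,410,325),5)
```

```text
(no output)
```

View pics/side8.png

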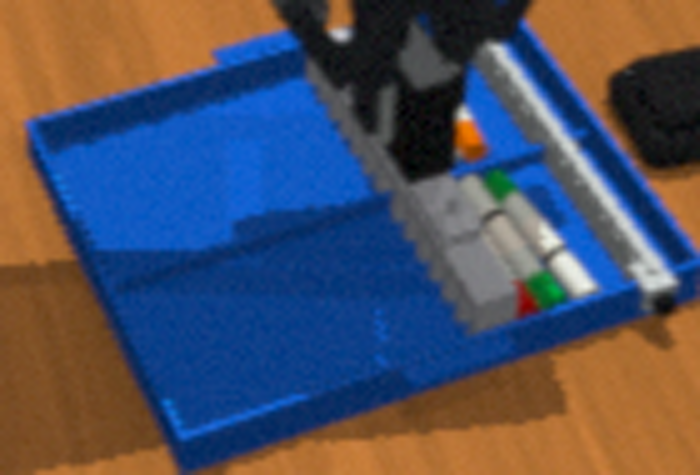

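step_arm --targets '[[[0,0,0.025,0,0],[0,0,0.025,0,0],[0,0,0.025,0,0],[0,0,0.025,0,0],[0,0,0.025,0,0],[0,0,0.025,0,0]]]'

```text
time: 17.85
eef_pos: [0.6109, -0.0729, 0.0547]
tcp_rot: [0.664, 0.748, -0.0, -0.0]
contact_force: [-2.9, -0.0, 2.5]
opening: 0.263
```

step_arm --targets '[[[0,0,0.02,0,0],[0,0,0.02,0,0],[0,0,0.02,0,0],[0,0,0.02,0,0]]]'

```text
time: 18.18
eef_pos: [0.6141, -0.0725, 0.0547]
tcp_rot: [0.664, 0.748, -0.0, -0.0]
contact_force: [-3.3, -0.4, 3.6]
opening: 0.267
```

Run:
```python
from h import *
c=snap('side');save(c,'side9.png',(270,230,410,325),5)
```

```text
(no output)
```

View pics/side9.png

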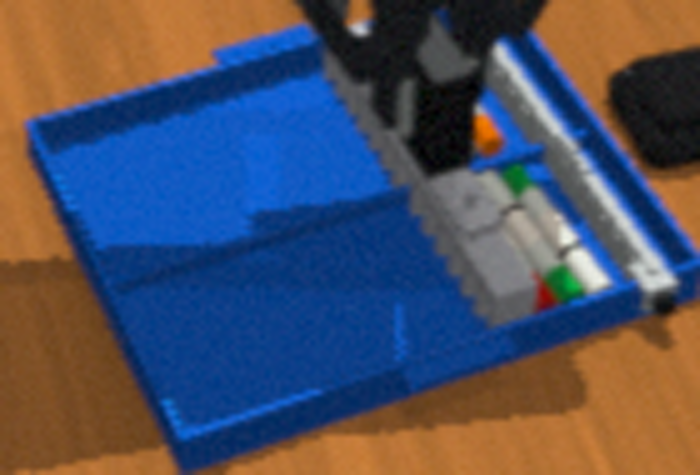

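step_arm --targets '[[[0,0,0.02,0,0],[0,0,0.02,0,0],[0,0,0.02,0,0],[0,0,0.02,0,0]]]'

```text
time: 18.57
eef_pos: [0.6173, -0.0721, 0.0547]
tcp_rot: [0.664, 0.748, 0.0, 0.0]
contact_force: [-3.2, -0.1, 3.6]
opening: 0.266
```

step_arm --targets '[[[0,0,0.015,0,0],[0,0,0.015,0,0],[0,0,0.015,0,0]]]'

```text
time: 18.82
eef_pos: [0.619, -0.0719, 0.0547]
tcp_rot: [0.664, 0.748, -0.0, -0.0]
contact_force: [-3.3, -0.9, 2.7]
opening: 0.267
```

Run:
```python
from h import *
c=snap('side');save(c,'side10.png',(310,230,410,310),7)
```

```text
(no output)
```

View pics/side10.png

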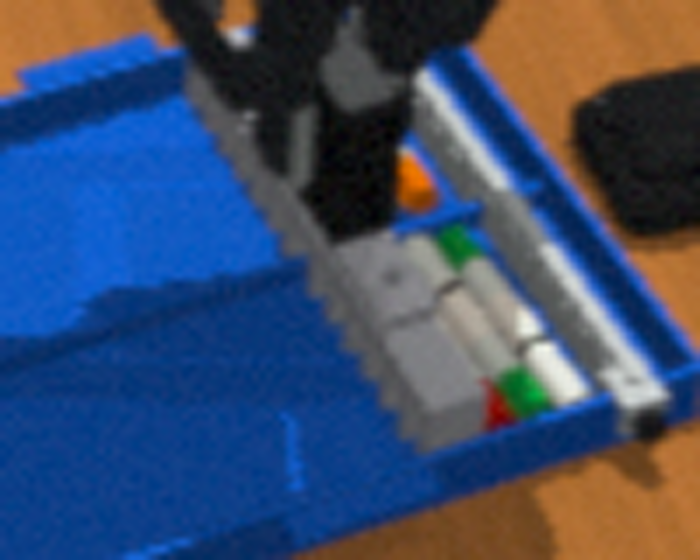

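Only a few millimetres of gap are left, seen as the blue strip at (560,340). I'll use sub-millimetre rows and watch the force.

step_arm --targets '[[[0,0,0.0125,0,0],[0,0,0.0125,0,0],[0,0,0.0125,0,0]]]'

```text
time: 19.12
eef_pos: [0.6205, -0.0718, 0.0547]
tcp_rot: [0.664, 0.748, 0.0, -0.0]
contact_force: [-4.3, -0.5, 3.5]
opening: 0.274
```

step_arm --targets '[[[0,0,0.0125,0,0],[0,0,0.0125,0,0]]]'

```text
time: 19.28
eef_pos: [0.6215, -0.0717, 0.0547]
tcp_rot: [0.664, 0.748, 0.0, -0.0]
contact_force: [-3.9, -0.5, 3.1]
opening: 0.269
```

step_arm --targets '[[[0,0,0.0125,0,0],[0,0,0.0125,0,0]]]'

```text
time: 19.45
eef_pos: [0.6225, -0.0715, 0.0547]
tcp_rot: [0.664, 0.748, 0.0, 0.0]
contact_force: [-3.6, -0.1, 2.5]
opening: 0.274
```

Run:
```python
from h import *
plan(.62,-.0719,.0547,96.83)
c=snap('side');save(c,'side11.png',(310,230,410,310),7)
```

```text
t 19.45 pos [ 0.6225 -0.0715  0.0547] yaw 96.77 F [-3.55 -0.05  2.47] M [ 0.02  0.8  -0.01] open 0.274
turn shares -0.012500127782178082 then/now axes: x -0.0027035334190633627 y -0.06334620413985874 z -0.0002039289496101257
```

View pics/side11.png

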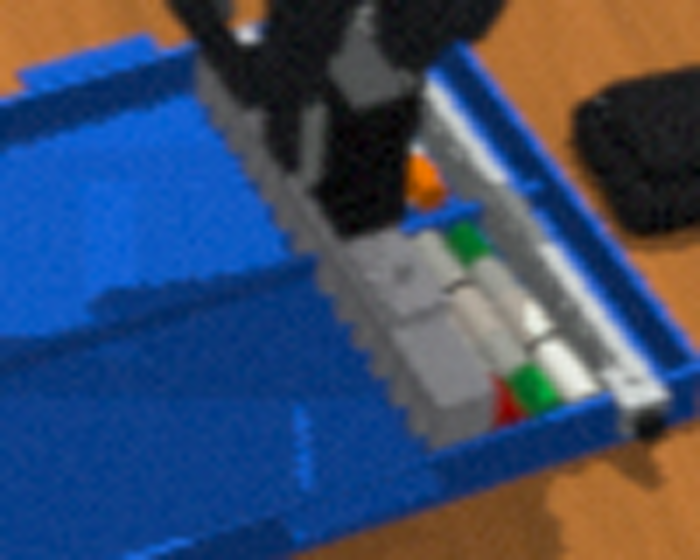

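step_arm --targets '[[[0,0,0.01,0,0],[0,0,0.01,0,0]]]'

```text
time: 19.67
eef_pos: [0.6232, -0.0714, 0.0546]
tcp_rot: [0.664, 0.748, -0.0, -0.0]
contact_force: [-4.1, -0.0, 3.6]
opening: 0.267
```

step_arm --targets '[[[0,0,0.01,0,0],[0,0,0.01,0,0]]]'

```text
time: 19.83
eef_pos: [0.6241, -0.0713, 0.0547]
tcp_rot: [0.664, 0.748, 0.0, -0.0]
contact_force: [-3.1, -0.4, 3.5]
opening: 0.273
```

step_arm --targets '[[[0,0,0.01,0,0],[0,0,0.01,0,0]]]'

```text
time: 20.0
eef_pos: [0.6249, -0.0712, 0.0547]
tcp_rot: [0.664, 0.748, 0.0, 0.0]
contact_force: [-3.0, 0.1, 2.9]
opening: 0.269
```

step_arm --targets '[[[0,0,0.01,0,0],[0,0,0.01,0,0]]]'

```text
time: 20.17
eef_pos: [0.6254, -0.0712, 0.0546]
tcp_rot: [0.664, 0.748, -0.0, -0.0]
contact_force: [-3.6, -1.4, 4.4]
opening: 0.267
```

step_arm --targets '[[[0,0,0.01,0,0],[0,0,0.01,0,0]]]'

```text
time: 20.33
eef_pos: [0.626, -0.0711, 0.0546]
tcp_rot: [0.664, 0.748, -0.0, -0.001]
contact_force: [-5.4, -0.7, 4.7]
opening: 0.266
```

Run:
```python
from h import *
plan(.62,-.0719,.0547,96.83)
c=snap('side');save(c,'side12.png',(340,230,410,300),9)
```

```text
t 20.33 pos [ 0.626  -0.0711  0.0546] yaw 96.77 F [-5.36 -0.7   4.68] M [-0.09  1.18  0.03] open 0.266
turn shares -0.012518996426857143 then/now axes: x -0.0022390371943469133 y -0.15016008310429607 z -0.0033942278373753215
```

View pics/side12.png

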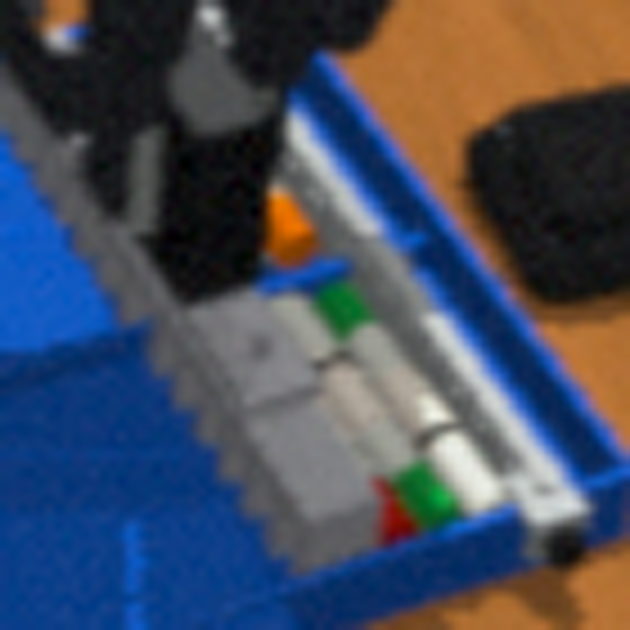

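Force is starting to rise (5.4 N against about 3.3 N drag), so the rows are meeting the stop. I'll press finely.

step_arm --targets '[[[0,0,0.008,0,0],[0,0,0,0,0]]]'

```text
time: 20.55
eef_pos: [0.6261, -0.0711, 0.0545]
tcp_rot: [0.664, 0.748, -0.001, -0.001]
contact_force: [-5.2, -0.4, 4.6]
opening: 0.271
```

Run:
```python
from h import *
plan(.62,-.0719,.0547,96.83)
```

```text
t 20.55 pos [ 0.6261 -0.0711  0.0545] yaw 96.77 F [-5.18 -0.36  4.58] M [-0.09  1.29 -0.01] open 0.271
turn shares -0.011429540014924555 then/now axes: x -0.0023010129193869553 y -0.1536452504217209 z -0.00459408490324463
```

step_arm --targets '[[[0,0,0.008,0,0],[0,0,0,0,0]]]'

```text
time: 20.72
eef_pos: [0.6262, -0.071, 0.0545]
tcp_rot: [0.664, 0.748, -0.001, -0.001]
contact_force: [-5.8, -0.7, 4.6]
opening: 0.27
```

Run:
```python
from h import *
plan(.62,-.0719,.0547,96.83)
```

```text
t 20.72 pos [ 0.6262 -0.071   0.0545] yaw 96.78 F [-5.81 -0.73  4.61] M [-0.18  1.34 -0.04] open 0.27
turn shares -0.010508656834272757 then/now axes: x -0.0030241990454203433 y -0.1564696864162156 z -0.005128620874211669
```

step_arm --targets '[[[0,0,0.012,0,0],[0,0,0,0,0]]]'

```text
time: 20.88
eef_pos: [0.6264, -0.071, 0.0544]
tcp_rot: [0.664, 0.748, -0.001, -0.001]
contact_force: [-6.3, -1.4, 4.6]
opening: 0.269
```

step_arm --targets '[[[0,0,0.012,0,0],[0,0,0,0,0]]]'

```text
time: 21.05
eef_pos: [0.6266, -0.071, 0.0544]
tcp_rot: [0.664, 0.748, -0.001, -0.002]
contact_force: [-7.3, -0.7, 5.4]
opening: 0.266
```

step_arm --targets '[[[0,0,0.012,-0.003,0],[0,0,0,0,0]]]'

```text
time: 21.22
eef_pos: [0.6267, -0.071, 0.0544]
tcp_rot: [0.664, 0.748, -0.002, -0.002]
contact_force: [-8.4, -1.4, 5.8]
opening: 0.27
```

Run:
```python
from h import *
plan(.62,-.0719,.0547,96.83)
c=snap('side');save(c,'side13.png',(340,230,410,300),9)
```

```text
t 21.22 pos [ 0.6267 -0.071   0.0544] yaw 96.79 F [-8.43 -1.38  5.76] M [-0.23  1.76 -0.04] open 0.27
turn shares -0.008190682051943555 then/now axes: x -0.0032478493677764076 y -0.16838764742314855 z -0.008685980275432992
```

View pics/side13.png

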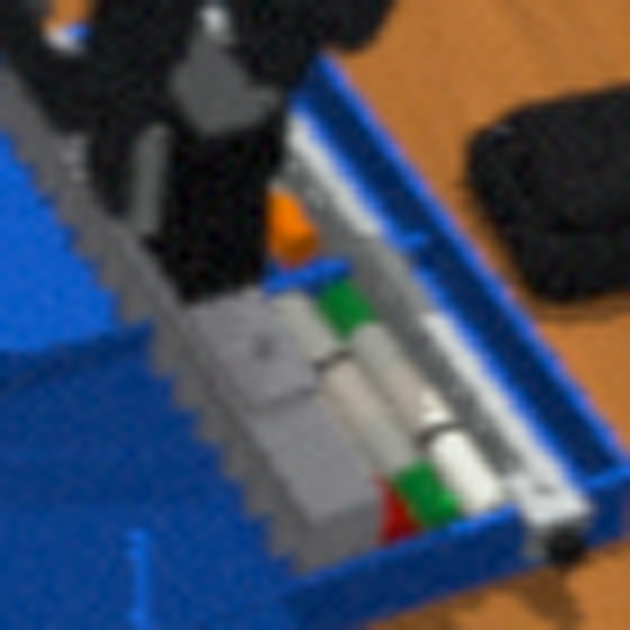

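step_arm --targets '[[[0,0,0.01,-0.004,0],[0,0,0,0,0],[0,0,0,0,0],[0,0,0,0,0]]]'

```text
time: 21.6
eef_pos: [0.6267, -0.071, 0.0543]
tcp_rot: [0.664, 0.748, -0.002, -0.002]
contact_force: [-9.2, -1.9, 5.4]
opening: 0.269
```

Run:
```python
from h import *
plan(.62,-.0719,.0547,96.83)
c=snap('side');save(c,'side14f.png',(220,100,440,330),3)
c=snap('top');save(c,'top14.png',(260,160,400,300),4)
```

```text
t 21.6 pos [ 0.6267 -0.071   0.0543] yaw 96.79 F [-9.16 -1.92  5.42] M [-0.28  1.83 -0.02] open 0.269
turn shares -0.007998431706474208 then/now axes: x -0.0034943400598763724 y -0.17006619903555478 z -0.009151916125767906
```

View pics/top14.png

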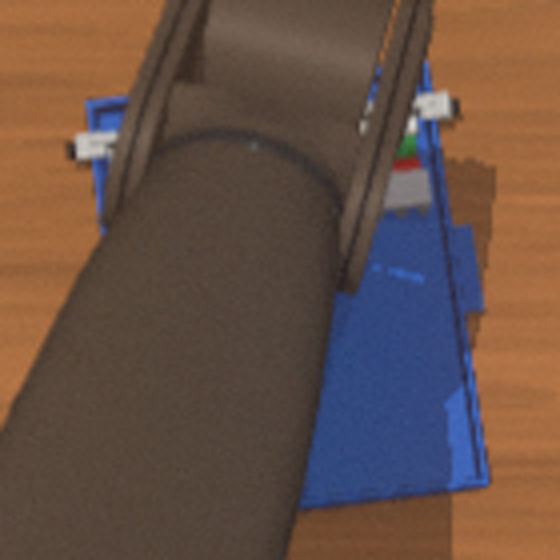

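The press read 9.2 N total, about 5–6 N above drag, and it was steady, with the rows against the stop in the -y bay. The arm hides the +y bay from above. I'll back off along the floor, lift clear and look.

step_arm --targets '[[[0,0,-0.02,0,0],[0,0,-0.03,0,0],[0,0,-0.04,0,0],[0,0,-0.06,0,0],[0,0,-0.08,0,0],[0,0,-0.08,0,0],[0,0,0,0,0],[0,0,0,-0.05,0],[0,0,0,-0.1,0],[0,0,0,-0.2,0]]]'

```text
time: 22.53
eef_pos: [0.6151, -0.0719, 0.0675]
tcp_rot: [0.664, 0.748, -0.001, -0.002]
contact_force: [0.0, 0.4, -3.0]
opening: 0.269
```

step_arm --targets '[[[0,0,-0.1,-0.4,0],[0,0,-0.4,-0.6,0],[0,0,-0.5,-0.6,0],[0,0,-0.5,-0.4,0],[0,0,-0.5,-0.2,0],[0,0,-0.5,0,0],[0,0,-0.3,0,0],[0,0,0,0,0],[0,0,0,0,0]]]'

```text
time: 23.28
eef_pos: [0.5052, -0.0855, 0.1574]
tcp_rot: [0.664, 0.747, 0.0, 0.0]
contact_force: [0.6, -0.6, -1.6]
opening: 0.27
```

Run:
```python
from h import *
plan(.5294,.2234,.15,6.77)
c=snap('side');save(c,'side15.png',(290,220,410,310),6)
c=snap('top');save(c,'top15.png',(260,160,400,300),4)
```

```text
t 23.28 pos [ 0.5052 -0.0855  0.1574] yaw 96.73 F [ 0.59 -0.6  -1.63] M [-0.04  0.04 -0.01] open 0.27
turn shares 17.992506587037347 then/now axes: x 7.597293537124698 y 1.5067683034718975 z 0.1844549477996546
```

View pics/side15.png

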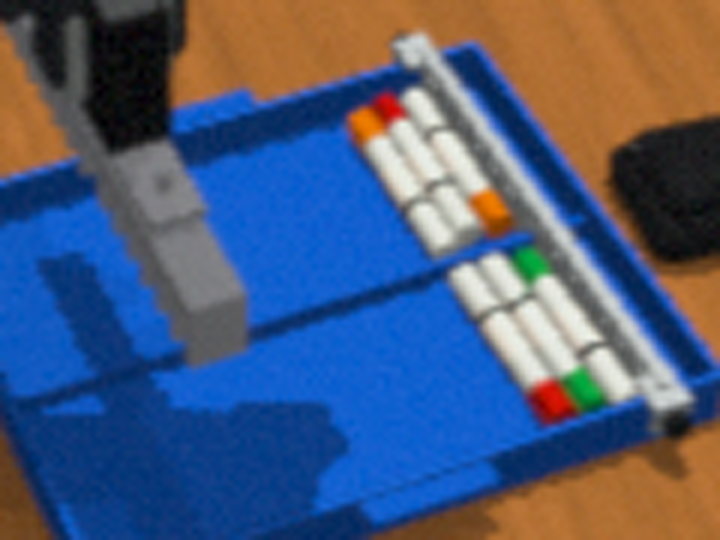

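View pics/top15.png

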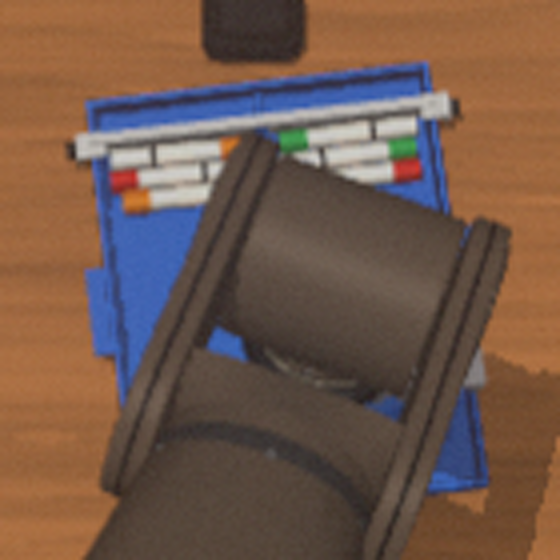

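Both rows look close and parallel along the stop: +y bay around (430,175), -y bay around (545,325) in the side crop. I'll carry the rake over by the dish, then measure the rows numerically before parking.

step_arm --targets '[[[0,0.4,0.08,0,0],[0,0.8,0.16,0,0],[0,0.8,0.16,0,0],[0,0.8,0.16,0,0],[0,0.8,0.16,0,0],[0,0.8,0.16,0,0],[0,0.8,0.16,0,0],[0,0.8,0.16,0,0],[0,0.8,0.15,0,0],[0,0.8,0.15,0,0]]]'

```text
time: 24.22
eef_pos: [0.5297, 0.2258, 0.1568]
tcp_rot: [0.664, 0.748, 0.0, 0.0]
contact_force: [0.4, -0.7, -1.5]
opening: 0.27
```

step_arm --targets '[[[0,0,0,0,0.5],[0,0,0,0,1],[0,0,0,0,1],[0,0,0,0,1],[0,0,0,0,1],[0,0,0,0,1],[0,0,0,0,1],[0,0,0,0,1],[0,0,0,0,1],[0,0,0,0,1]]]'

```text
time: 25.05
eef_pos: [0.5298, 0.2241, 0.1566]
tcp_rot: [0.91, 0.415, -0.0, -0.0]
contact_force: [-0.0, -0.9, -1.5]
opening: 0.268
```

step_arm --targets '[[[0,0,0,0,1],[0,0,0,0,1],[0,0,0,0,1],[0,0,0,0,1],[0,0,0,0,1],[0,0,0,0,1],[0,0,0,0,1],[0,0,0,0,1],[0,0,0,0,0.5],[0,0,0,0,0]]]'

```text
time: 25.88
eef_pos: [0.5297, 0.2241, 0.1567]
tcp_rot: [0.998, 0.059, -0.0, -0.0]
contact_force: [0.8, -1.2, -1.1]
opening: 0.27
```

Run:
```python
from h import *
plan(.5313,.2238,.10,6.77)
c=snap('top');save(c,'top16.png',(170,150,390,310),3.6)
c2=snap('side');save(c2,'side16.png',(180,80,410,310),3.4)
cx,cy,th=.57806,-.07694,.11923;ct,st=np.cos(th),np.sin(th)
for n,c in(('top',c),('side',c2)):
    W=world(c);hsv=cv2.cvtColor(c['pixels'],cv2.COLOR_RGB2HSV)
    d=W[...,:2]-[cx,cy];lx=d[...,0]*ct+d[...,1]*st;ly=-d[...,0]*st+d[...,1]*ct
    white=(hsv[...,1]<80)&(W[...,2]>.010)&(W[...,2]<.0225)&(lx>.03)&(lx<.1)&(np.abs(ly)<.095)
    for b in(1,-1):
        m=white&(ly*b>.004);print(n,b,m.sum(),'lx pct',np.percentile(lx[m],[1,50,99]).round(4))
    for nm,lo,hi in(('green',40,85),('orange',8,22),('red',0,5)):
        m=(hsv[...,0]>=lo)&(hsv[...,0]<=hi)&(hsv[...,1]>120)&(lx>.03)&(lx<.11)&(np.abs(ly)<.1)&(W[...,2]>.006)&(W[...,2]<.024)
        k,lab,stt,cen=cv2.connectedComponentsWithStats(m.astype(np.uint8))
        for i in range(1,k):
            if stt[i,4]>6:q=lab==i;print(n,nm,stt[i,4],np.median(lx[q]).round(4),np.median(ly[q]).round(4),cen[i].round(1))
```

```text
t 25.88 pos [0.5297 0.2241 0.1567] yaw 6.75 F [ 0.79 -1.2  -1.12] M [ 0.  0. -0.] open 0.27
turn shares -0.0034110105987998907 then/now axes: x 0.03861623707178121 y 0.011059586627323271 z 1.4170921902942897
top 1 463 lx pct [0.0582 0.0784 0.0977]
top -1 481 lx pct [0.0584 0.0786 0.0979]
top green 27 0.0874 -0.0164 [332.7 194.7]
top green 22 0.0759 -0.0794 [360.5 196.4]
top orange 35 0.0882 0.0179 [318.1 196.4]
top orange 32 0.0628 0.0771 [293.7 209.6]
top red 13 0.0643 -0.0789 [360.9 201.2]
top red 21 0.0766 0.0822 [291.  204.5]
side 1 352 lx pct [0.0588 0.0797 0.0985]
side -1 430 lx pct [0.0585 0.0793 0.0987]
side green 23 0.0895 -0.0162 [378.  263.4]
side green 29 0.077 -0.0824 [386.9 284.7]
side orange 24 0.0656 0.0757 [351.  240.2]
side orange 35 0.0884 0.0131 [371.5 254.8]
side red 13 0.0783 0.0803 [354.8 238.1]
side red 27 0.064 -0.0813 [381.4 285.9]
```

View pics/top16.png

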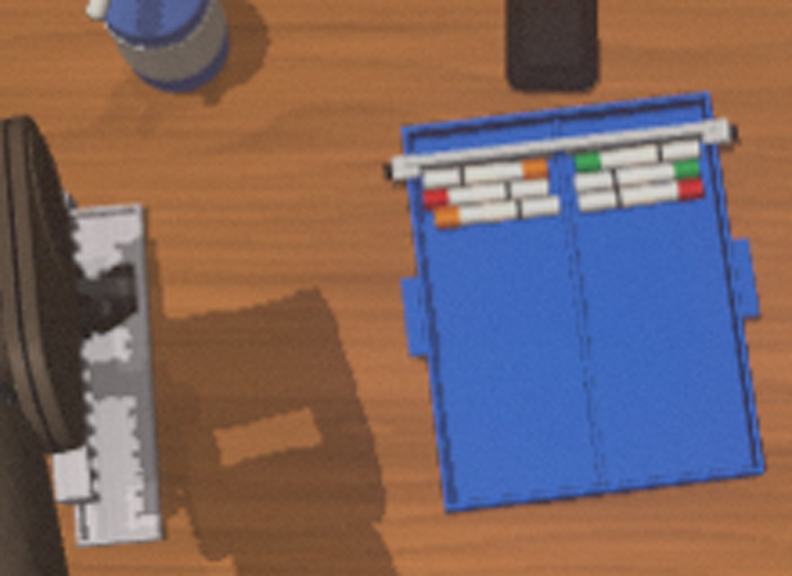

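View pics/side16.png

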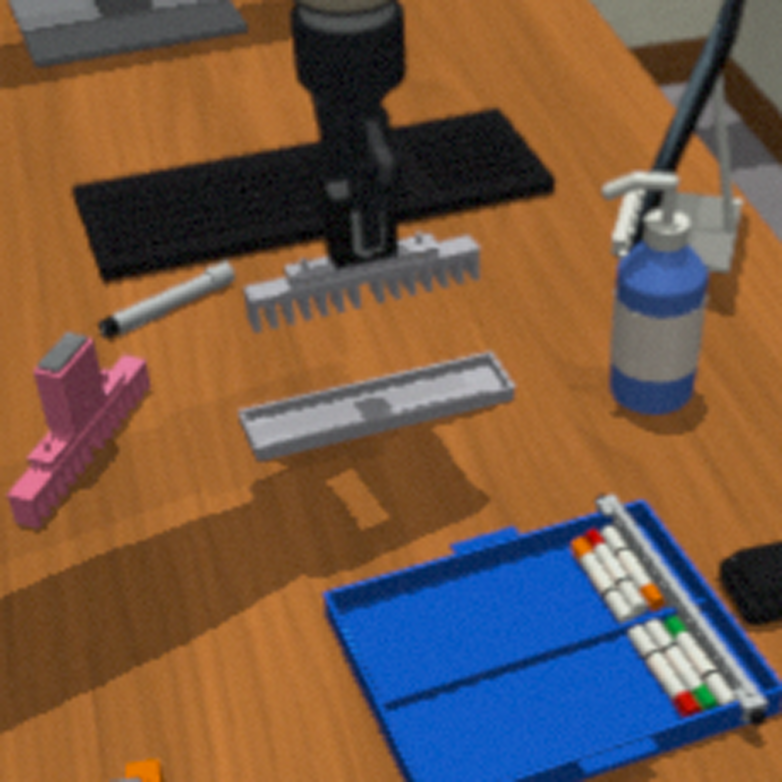

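Run:
```python
from h import *
for n in('side','top'):
    c=load(n);W=world(c);s=c['pixels'].astype(int)
    sat=s.max(-1)-s.min(-1)
    R=W[...,:2]-[.53,.218];t=np.radians(6.2)
    a=R[...,0]*np.cos(t)+R[...,1]*np.sin(t);b=-R[...,0]*np.sin(t)+R[...,1]*np.cos(t);z=W[...,2]
    m=(np.abs(a)<.13)&(np.abs(b)<.05)&(z<.02)&(sat<35)&(s.sum(-1)>150)
    r=cv2.minAreaRect(np.c_[W[...,0][m],W[...,1][m]].astype(np.float32)*1000);print(n,m.sum(),r,'a',np.percentile(a[m],[1,99]),'b',np.percentile(b[m],[1,99]))
    for q0 in(-.08,.08):
        k=m&(np.abs(a-q0)<.015);print(q0,'b',np.percentile(b[k],[1,99]))
e=np.array([.5313,.2238])-[.53,.218];print('park in same coords',e[0]*np.cos(t)+e[1]*np.sin(t),-e[0]*np.sin(t)+e[1]*np.cos(t))
```

```text
side 1205 ((536.5928955078125, 218.15650939941406), (223.20899963378906, 57.88956832885742), 5.284337520599365) a [-0.1036642   0.10884514] b [-0.02811611  0.02809372]
-0.08 b [-0.02656365  0.02931224]
0.08 b [-0.02889552  0.0260647 ]
top 1484 ((532.4122924804688, 228.41790771484375), (220.07652282714844, 70.64662170410156), 4.900878429412842) a [-0.10602783  0.10700309] b [-0.0249667  0.0279928]
-0.08 b [-0.02268318  0.02983294]
0.08 b [-0.02556216  0.01802229]
park in same coords 0.0019187925162589105 0.005625676428621603
```

Rows confirmed: both are about 39.5 mm deep overall, parallel, with adjacent caps 12 mm apart. The dish is free and its centre is measured at about (0.531, 0.218). I'm parking the rake slightly closer to that centre.

step_arm --targets '[[[0,0.03,0.1,0,0.2],[0,0,0,0.3,0],[0,0,0,0.5,0],[0,0,0,0.5,0],[0,0,0,0.4,0],[0,0,0,0.2,0],[0,0,0,0.1,0],[0,0,0,0,0],[0,0,0,0,0]]]'

```text
time: 26.73
eef_pos: [0.5314, 0.2198, 0.0775]
tcp_rot: [0.999, 0.05, 0.001, -0.0]
contact_force: [-0.1, 1.0, -1.7]
opening: 0.271
```

Run:
```python
from h import *
plan(.5313,.2202,.0533,5.8)
c2=snap('side');save(c2,'side17.png',(220,120,360,220),5)
```

```text
t 26.73 pos [0.5314 0.2198 0.0775] yaw 5.77 F [-0.08  0.97 -1.73] M [ 0.   -0.01 -0.07] open 0.271
turn shares -0.0069917927048583906 then/now axes: x -0.0005376521929382665 y -0.010787656133227727 z 0.6047092754542845
```

View pics/side17.png

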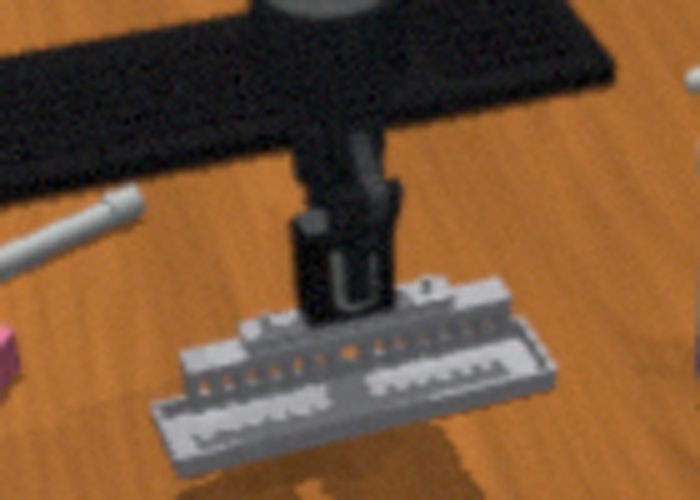

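The rake hovers about 24 mm up, aligned inside the dish outline at (355,385). I'm lowering it.

step_arm --targets '[[[0,0,0,0.25,0],[0,0,0,0.2,0],[0,0,0,0.08,0],[0,0,0,0.03,0],[0,0,0,0,0],[0,0,0,0,0]]]'

```text
time: 27.28
eef_pos: [0.5309, 0.2197, 0.0546]
tcp_rot: [0.999, 0.05, 0.0, -0.0]
contact_force: [0.3, 0.6, -1.8]
opening: 0.266
```

step_arm --targets '[[[0,0,0,0.02,0],[0,0,0,0.01,0],[0,0,0,0,0],[0,0,0,0,0]]]'

```text
time: 27.62
eef_pos: [0.5308, 0.2197, 0.0535]
tcp_rot: [0.999, 0.05, 0.0, -0.0]
contact_force: [0.2, 0.8, -2.7]
opening: 0.272
```

step_arm --targets '[[[0,0,0,0.01,0],[0,0,0,0.01,0],[0,0,0,0,0],[0,0,0,0,0]]]'

```text
time: 27.95
eef_pos: [0.5309, 0.2197, 0.053]
tcp_rot: [0.999, 0.05, 0.0, 0.0]
contact_force: [-2.3, 0.1, 0.8]
opening: 0.266
```

The tines bear on the dish floor at the expected height. I'm releasing.

step_arm --targets '[[[0.35,0,0,0,0],[0.4,0,0,0,0],[0.5,0,0,0,0],[0.7,0,0,0,0],[1,0,0,0,0],[1,0,0,0,0],[1,0,0,0,0],[1,0,0,0,0],[1,0,0,0,0]]]' --squeeze 20

```text
time: 28.7
eef_pos: [0.5308, 0.2197, 0.0525]
tcp_rot: [0.999, 0.05, -0.0, 0.0]
contact_force: [0.1, -0.4, -0.6]
opening: 0.999
```

Run:
```python
from h import *
plan(.5313,.2202,.16,5.8)
c2=snap('side');save(c2,'side18.png',(220,120,360,220),5)
```

```text
t 28.7 pos [0.5308 0.2197 0.0525] yaw 5.77 F [ 0.1  -0.35 -0.6 ] M [ 0.04  0.02 -0.04] open 0.999
turn shares -0.0068352421723636425 then/now axes: x 0.014546277831138679 y -0.011212113329100437 z -2.6863538815416406
```

View pics/side18.png

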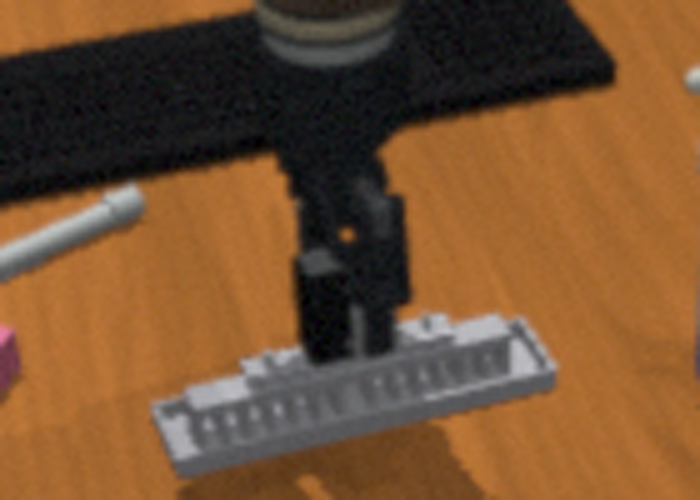

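The rake stands inside the dish and the fingers are clear of the grip at (325,310). I'm going up and away.

step_arm --targets '[[[1,0,0,-0.2,0],[1,0,0,-0.4,0],[1,0,0,-0.6,0],[1,0,0,-0.8,0],[1,0,0,-0.8,0],[1,0,0,-0.6,0],[1,0,0,-0.2,0],[1,0,0,0,0]]]'

```text
time: 29.42
eef_pos: [0.5324, 0.2201, 0.2002]
tcp_rot: [0.999, 0.05, 0.003, -0.001]
contact_force: [0.4, -0.1, -0.8]
opening: 1.0
```

step_arm --targets '[[[1,0,0.4,0,0],[1,0,0.8,0,0],[1,0,0.8,0,0],[1,0,0.8,0,0],[1,0,0.8,0,0],[1,0,0.8,0,0],[1,0,0.4,0,0],[1,0,0,0,0],[1,0,0,0,0]]]'

```text
time: 30.17
eef_pos: [0.5489, 0.0282, 0.1943]
tcp_rot: [0.999, 0.049, -0.002, -0.001]
contact_force: [-0.4, -0.5, -0.0]
opening: 0.999
```

Run:
```python
from h import *
plan(.5313,.2202,.16,5.8)
c=snap('top');save(c,'top19.png')
c2=snap('side');save(c2,'side19.png',(180,100,410,320),3.4)
for n,c in(('top',c),('side',c2)):
    W=world(c);R=W[...,:2]-[.5308,.2197];z=W[...,2]
    m=(np.hypot(R[...,0],R[...,1])<.06)&(z>.09)&(z<.12)
    print(n,'cap',m.sum(),W[m].mean(0) if m.sum() else '', np.percentile(z[m],[5,95]) if m.sum() else '')
    m=(np.hypot(R[...,0],R[...,1])<.12)&(z>.026)&(z<.034);print('bar',m.sum(),cv2.minAreaRect((W[m][:,:2]*1000).astype(np.float32)))
```

```text
t 30.17 pos [0.5489 0.0282 0.1943] yaw 5.64 F [-0.36 -0.53 -0.03] M [-0.01 -0.01 -0.02] open 0.999
turn shares -0.031932548397683114 then/now axes: x 0.03280420701049383 y -4.820499439737807 z 0.8570801426880145
top cap 277 [0.52853388 0.21870245 0.09886691] [0.09254035 0.10346101]
bar 257 ((528.8092041015625, 219.93218994140625), (179.91378784179688, 21.223459243774414), 5.704947471618652)
side cap 139 [0.52953822 0.21417656 0.09676185] [0.0908931  0.10099654]
bar 212 ((523.9339599609375, 217.52024841308594), (167.6057891845703, 24.371868133544922), 6.2706217765808105)
```

View pics/top19.png

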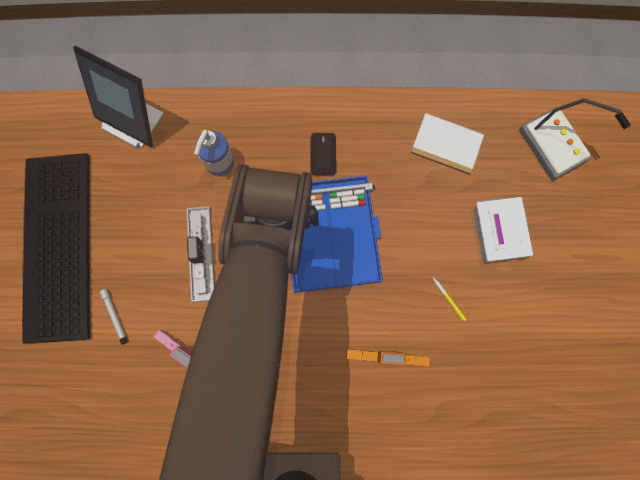

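View pics/side19.png

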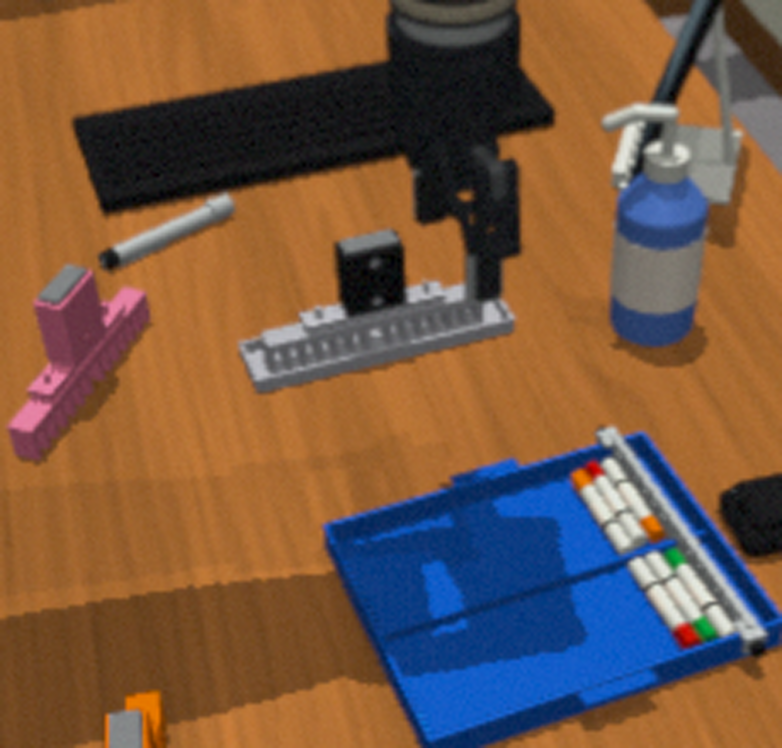

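The rake is upright in its dish (cap top at 98.9 mm, the same as before), the rows are intact, and the bystanders look unmoved. Handing in.

```bash
python3 -c "
from plant import sign_off; print(sign_off())"
```

```text
the job is handed in; nothing more can be done
None
```

I took the rake from its dish, set it on the near strip by touch and combed the six tubes to the far end. I then pressed both rows against the stop and stood the rake back in its dish. I handed the job in at about 30 s of the 72 s; the hand-in gives no verdict.

- **Forces:** Estimated floor load was about 3 N at touchdown and mostly 4–8 N after that, against the 15 N limit. The final press read 9.2 N along the tray, about 5–6 N of it on the tubes after drag. These are wrist readings with roughly 1 N of noise.
- **Rows:** With the arm out of the way, both cameras showed three parallel tubes in each bay. Each row was about 39.5 mm deep overall, with neighbouring caps about 12 mm apart.
- **Rake:** It stands upright in the dish, cap top at 98.9 mm as at the start, with its bar at about 5.7° against the dish's roughly 5°. I parked it about 4 mm nearer the dish's middle than where it had stood.
- **Bystanders:** They look unmoved in the pictures; I did not measure them.

**Disagreements:** The two cameras differed by 2–5 mm on the tray's and rake's sideways positions. The top camera's fit of the empty dish was also poor, with the arm over part of it.

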